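# Clamp a glued ferrite core in the ratchet press

### The arm

A 6-joint arm with a two-finger parallel gripper is mounted at the origin on a cart in front of the work surface, level with it; the furniture and walls round the work are solid. World frame = base frame: x ahead of the robot, y to its left, z up, the work surface at z = 0. Lengths are in m, angles in degrees, forces in N, time in s.
With the tool pointing down it reaches from about 0.25 to 0.725 m from the base axis. Payload 9.7 kg.
Tool frame: the origin (TCP) lies between the finger pads; the fingertips stand bot.tcp_to_tips ahead of it and the grasp point (between the pads) lies 11 mm behind it (bot.tcp_to_tips is the distance from the TCP to the fingertips, in m); z points along the fingers, y is the line along which they close (so a half turn about z gives the same grasp; the last joint's range is limited). The gripper opens to 85 mm and grips with 20 to 120 N. Pads are 22 mm wide; open, the fingers measure 114 mm over their backs; the gripper's body (76 mm by 85 mm) begins 54 mm behind the grasp point. The pads swing forward as they close: fully open they stand 13 mm farther back than shut.
Start: joints at [-66.119, 4.979, 10.078, 95.1, 0, 90], TCP at [0.223, -0.503, 0.207] pointing down, gripper open.
Joint ranges: [-179.16, 179.16], [-48.56, 103.87], [-65.8, 70.77], [-126.05, 130.52], [-82.76, 87.17], [-180, 180]. Speed limits (degrees/s): [127.2, 127.2, 147.25, 180, 180, 180].

### API

Orientations are given as [roll, pitch, yaw] about the fixed x, y, z axes, in that order (R = Rz(yaw) Ry(pitch) Rx(roll)).
In Python, from workcell import bot gives the robot as it stands. The module is installed in compiled form; this text tells all that it offers.
- The arm moves only by the tool carry_out, never from a script. Its arguments are lists of equal length, an entry for each row: "linear": the shift along the world's x, y, z normalised to -1 to 1, where 1 is 2 cm, a list of three; "rotation": the turn, a rotation vector about the world's x, y, z normalised to -1 to 1, where 1 is 8 degrees, a list of three; "grip": the closure, from -1 (fully open) to 1 (shut). In form: {"linear": [[tx, ty, tz], ...], "rotation": [[rx, ry, rz], ...], "grip": [grip, ...]}. A call has 1 to 12 rows; each row shifts and turns the commanded pose from where the row before left it; what a row does not reach is not made up. A row lasts 1/10 s, in which the tool goes at most 50 mm and 8.59 degrees, less where a joint would pass 70% of its speed; a pose out of reach is approached as far as the arm can. A call with a number of a shift or a turn outside -1 to 1 is refused whole. A call with a gripper value outside its range is refused whole. The fingers move at their own pace and stop on an object; "grip_force" is the grip in N (left out, the last holds). Time passes only in rows, so rows that do not move let the fingers close. It gives the time, the measured TCP pose, the force, the opening and the grip force at its end, in the units of the state.
- bot.get_obs(): the state, without advancing time (a new reading comes with each control period).
- bot.camera(name): name is "scene" or "top" or "wrist"; returns the picture (400x640x3 uint8, blue, green, red); there is no depth.
- bot.camera_model(name): a dict with "fx", "fy", "cx", "cy" (pixels), "camera_from_world" (4x4, takes a point from world to camera coordinates). Camera axes: x right, y up, looking along -z (the intrinsics and any distortion apply to the point x, -y, -z); pixel columns grow to the right and rows downward; lengths in m; the calibration is good to about 2 mm. A picture is of the moment at which its call begins: read the wrist's pose just before it. camera_model takes no time and is no camera call; for the wrist camera it gives the pose at the moment of the call.
- bot.job_done(): hands the job in; it is judged then, once.
The state is a dict: "time": time; "q": joint angles; "qd": joint speeds; "joint_efforts": joint torques, N m; "ee_pos": TCP position; "tcp_rot": TCP orientation; "wrist_force": force on the tool from outside, world axes, zero at the start; "torque": the same for the moment, N m; "opening": finger opening in m; "grasp_force": force on a finger pad.
Only numpy, scipy, OpenCV 4.12 (cv2) and the standard library are available. Lean on these libraries where they do the work, as an engineer would, in place of code of your own. Each camera call takes 0.05 s, during which the arm holds its last target. There are 200 camera calls.

### The job

A freshly glued ferrite core has to cure under pressure. Set it upright on the anvil of the green press, square, centred under the pad and up against the stop at the back, then swing the ratchet lever back and forth to wind the ram down until the pad is pressed about halfway up its spring travel (the red ring on its stem level with the lower edge of the dark sleeve): the ratchet cannot be wound back, and the pad must never be driven fully home, for that cracks the ferrite. Leave the core clamped and the lever standing at the back of its swing, and leave the glue bottle, the tin and the cutters where they are.

Things in the scene. Friction and masses are not known exactly. Their poses are not given: they have to be found in the camera images.
- core: Glued double-E ferrite core, dark grey, 84 mm long (its x), 40 wide (y), 60 tall (z), about 0.45 kg, the same either way round. Grip it across the 40 mm width at an end leg (15 mm long in x, solid over the full height): in the middle a blue taped coil (flanges 36 x 60 mm) stands out to both sides between z 14 and 46 mm. Origin: centre of the underside.
- press: Green C-frame press fixed to the bench, origin on the bench under the anvil centre; x points to its back, y left, z up. Mm: base x -60..105, y -55..55, 20 high; column x 52..100, y -28..28; head over the anvil x -25..100, y -32..32, z 158..228, so at the core's near end only a tool leaning back to the front fits. Wheel (radius 37) and lever are on its right (-y); ram top up to z 264.
- anvil (a point): Centre of the steel anvil plate (100 x 56 mm), on its top face, 28 mm above the bench. The rear stop is a bar 44 mm wide standing 9 mm above the anvil, its front face 43 mm behind this point (press +x): a centred core touching it has its origin 1 mm behind this point.
- pad_face (a point): Centre of the underside of the spring pad (steel plate 44 x 38 x 10 mm), which hangs over the anvil centre under the ram on a 24 mm stem that slides up into the dark sleeve (34 mm diameter) at the ram's foot. It starts about 12 to 26 mm above the top of a core standing on the anvil.
- pad (a joint): Spring pad pushed up into its sleeve, m: 0 hanging free, 0.0075 halfway (red ring at the sleeve's edge), 0.015 fully home. Spring 2 N/mm with 8 N preload.
- ram (a joint): Ram travel downwards, m; geared to the wheel, 10 mm per rad, i.e. 2.6 mm a tooth; largest about 0.045.
- wheel (a joint): Angle of the ratchet wheel, rad, growing as it winds the ram down; 24 teeth (0.262 rad each). It is stiff enough to stay where it is left and a holding pawl stops it from turning back by more than the slack of up to one tooth.
- lever (a joint): Ratchet lever angle, rad: 0 at the rear stop (10 degrees to the back of upright), 0.96 at the front stop (45 degrees towards the press front). Pulled to the front it carries the wheel along once its pawl has found a tooth (up to one tooth of lost motion); pushed back it clicks over the teeth. Stays where left; 3 to 12 N at the knob.
- lever_knob (a point): Centre of the black ball knob, 36 mm diameter, at the lever's end, 140 mm from the axle; free all round but for the 12 mm rod that comes from the axle side.
- lever_axle (a point): Point on the lever's axle, in the plane in which the knob swings (75 mm to the right of the press's middle, 30 mm behind the anvil centre, 192 mm above the bench). The axle runs along the press's y.
- glue_bottle: Yellow glue bottle, 39 mm wide, 108 mm tall; origin at the centre of its underside. To be left alone.
- flux_tin: Green and white round tin, 57 mm wide, 22 mm tall; origin at the centre of its underside. To be left alone.
- side_cutters: Red-handled side cutters lying flat, 155 x 54 x 12 mm; origin at the centre of the underside. To be left alone.

How it is judged:
By the outcome, as a careful person would: the job done as asked, in the order asked, and still so for the second after the job is handed in, with the robot touching nothing.
It also fails if it takes over 67 s, if anything falls off the work surface, if the arm or the gripper's body presses on something with over 40 N, if the wrist force passes 120 N, or if a joint passes its speed limit or range.

## Working session

There is one attempt and no reset: what is moved stays moved. The work goes in short steps, Python scripts to look and compute and a tool call to move; the robot and the scene stay as the last step left them, time stands still between calls to the robot, and variables do not carry over. Pictures are saved under pics/ and viewed, at most 10 in all, crops included, and the job is handed in when it is done.

Besides the shell and the picture viewer there is one more tool, called by a JSON object that holds its "op" and its "data". carry_out: Moves the arm, as the interface text tells. Its arguments: {"type":"object","properties":{"linear":{"type":"array","items":{"type":"array","items":{"type":"number"}}},"rotation":{"type":"array","items":{"type":"array","items":{"type":"number"}}},"grip":{"type":"array","items":{"type":"number"}},"grip_force":{"type":"number"}},"required":["linear","rotation","grip"]}

```bash
mkdir -p pics; cat > h.py <<'E'
import numpy as np, cv2
from workcell import bot
def cam(n):
    m=bot.camera_model(n); return m
def proj(m,P):
    P=np.atleast_2d(np.asarray(P,float)); T=np.array(m["camera_from_world"]).reshape(4,4)
    c=P@T[:3,:3].T+T[:3,3]; d=-c[:,2]
    return np.c_[m["cx"]+m["fx"]*c[:,0]/d, m["cy"]-m["fy"]*c[:,1]/d]
def ray(m,uv):
    T=np.array(m["camera_from_world"]).reshape(4,4); R=T[:3,:3]; o=-R.T@T[:3,3]
    d=np.array([(uv[0]-m["cx"])/m["fx"],-(uv[1]-m["cy"])/m["fy"],-1.]); d=R.T@d
    return o,d/np.linalg.norm(d)
def atz(m,uv,z):
    o,d=ray(m,uv); return o+d*(z-o[2])/d[2]
def tri(rs):
    A=np.zeros((3,3));b=np.zeros(3)
    for o,d in rs:
        M=np.eye(3)-np.outer(d,d);A+=M;b+=M@o
    return np.linalg.solve(A,b)
E
python3 - <<'E'
from h import *
np.set_printoptions(suppress=True,precision=4)
for n in("scene","top","wrist"):
    m=cam(n); print(n,m.keys(),[m[k] for k in("fx","fy","cx","cy")]); print(np.array(m["camera_from_world"]))
    cv2.imwrite(f"pics/{n}0.png",bot.camera(n))
print(bot.get_obs(),bot.tcp_to_tips)
E
```

```text
scene dict_keys(['fx', 'fy', 'cx', 'cy', 'camera_from_world']) [434.6130902535861, 434.6130902535861, 314.303768590559, 197.1398059932299]
[[-0.8433 -0.5371 -0.018   0.4697]
 [ 0.3606 -0.5904  0.7221 -0.3163]
 [-0.3985  0.6025  0.6915 -0.9413]
 [ 0.      0.      0.      1.    ]]
top dict_keys(['fx', 'fy', 'cx', 'cy', 'camera_from_world']) [481.6491790514479, 481.6491790514479, 315.3782364092042, 197.81268484784064]
[[ 0.3848 -0.923   0.0078 -0.1936]
 [ 0.8971  0.3759  0.2322 -0.5361]
 [-0.2173 -0.0823  0.9726 -1.1524]
 [ 0.      0.      0.      1.    ]]
wrist dict_keys(['fx', 'fy', 'cx', 'cy', 'camera_from_world']) [302.3088212180211, 302.3088212180211, 318.40901247681836, 195.06460953814488]
[[ 0.4051 -0.9143 -0.0011 -0.5496]
 [ 0.8719  0.3867 -0.3003  0.0391]
 [ 0.2749  0.1207  0.9539 -0.3788]
 [ 0.      0.      0.      1.    ]]
{'time': 0.15, 'q': array([-66.1204,   5.005 ,  10.0443,  95.1009,  -0.0036,  90.0001]), 'qd': array([ 0.1202, -0.1129,  0.1486,  0.147 ,  0.0814,  0.0019]), 'joint_efforts': array([ -0.0022, -52.0762,  46.5045,   0.0138,  -0.0001,   0.    ]), 'ee_pos': array([ 0.2225, -0.5027,  0.2068]), 'tcp_rot': array([-179.9384,    0.0036,   23.8796]), 'wrist_force': array([-1.0672, -0.5331, -0.8865]), 'torque': array([ 0.0484, -0.0235,  0.0014]), 'grasp_force': 0.0, 'opening': 0.08558368309492421} 0.008
```

View pics/scene0.png

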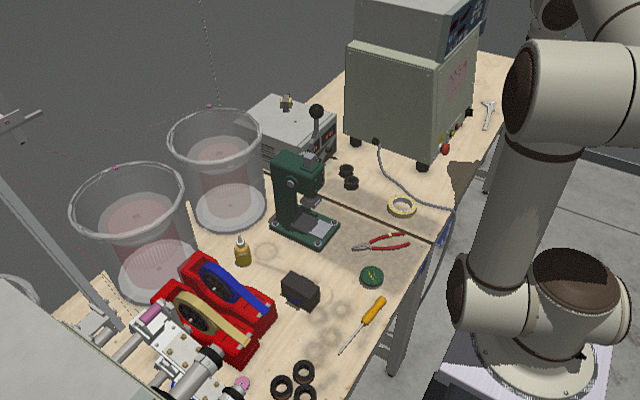

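View pics/top0.png

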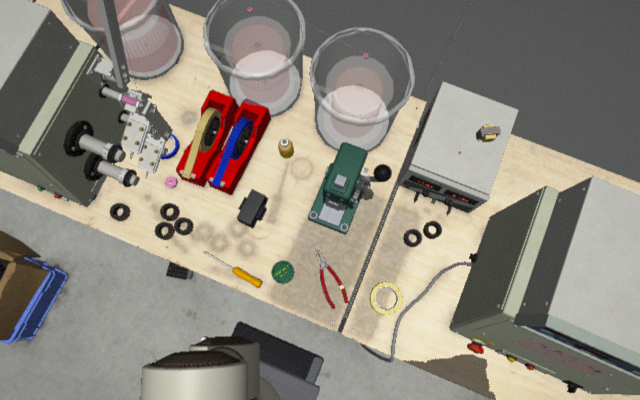

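```bash
python3 - <<'E'
from h import *
a=cv2.imread("pics/scene0.png")[145:255,260:350]; b=cv2.imread("pics/scene0.png")[265:315,275:325]; c=cv2.imread("pics/top0.png")[135:240,300:400]; d=cv2.imread("pics/top0.png")[183:233,230:280]
r=lambda i,w,h:cv2.resize(i,(w,h),interpolation=cv2.INTER_CUBIC)
C=np.zeros((600,800,3),np.uint8)
C[:550,:450]=r(a,450,550); C[:315,450:750]=r(c,300,315); C[320:570,450:600][:150]=r(b,150,150); 
C[320:570,610:800]=r(d,250,250)[:,:190]
C[320:520,455:605]=r(b,200,200)[:,:150]
cv2.imwrite("pics/c1.png",C)
E
```

```text
(no output)
```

View pics/c1.png

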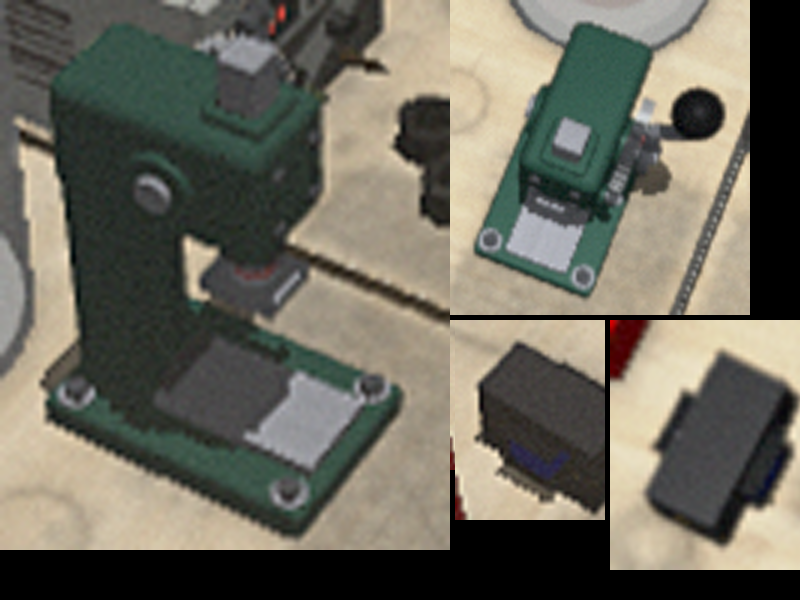

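```bash
cat > fit.py <<'E'
from h import *
from scipy.optimize import minimize
def box(x0,x1,y0,y1,z0,z1): return np.array([[x,y,z] for x in(x0,x1) for y in(y0,y1) for z in(z0,z1)])/1000.
PRESS=[box(-60,105,-55,55,0,20),box(52,100,-28,28,0,228),box(-25,100,-32,32,158,228),box(-50,50,-28,28,20,28)]
CORE=[box(-42,42,-20,20,0,60),box(-18,18,-30,30,14,46)]
S=4
def render(m,parts,p,shape):
    im=np.zeros((shape[0]*S,shape[1]*S),np.uint8); c,s=np.cos(p[2]),np.sin(p[2]); R=np.array([[c,-s,0],[s,c,0],[0,0,1]])
    z=p[3] if len(p)>3 else 0
    for b in parts:
        q=proj(m,b@R.T+[p[0],p[1],z])
        cv2.fillConvexPoly(im,cv2.convexHull(np.round((q+0.5)*S-0.5).astype(np.int32)),255)
    return cv2.resize(im,None,fx=1/S,fy=1/S,interpolation=cv2.INTER_AREA)/255.
def cost(p,parts,data):
    e=0
    for m,mask,w in data:
        e+=(np.abs(render(m,parts,p,mask.shape)-mask)*w).sum()
    return e
def fit(parts,data,p0):
    best=None
    for dy in (-.15,0,.15):
        for k in range(2):
            st=np.array(p0 if best is None or k==0 else best.x,float); st[2]+=dy*(k==0)
            sim=np.vstack([st]+[st+np.eye(len(st))[i]*[.01,.01,.1,.01][i] for i in range(len(st))])
            r=minimize(cost,st,(parts,data),method="Nelder-Mead",options=dict(initial_simplex=sim,xatol=1e-5,fatol=.1,maxiter=300))
            if best is None or r.fun<best.fun:best=r
    return best
E
cat > f1.py <<'E'
from fit import *
np.set_printoptions(suppress=True,precision=4)
ms,mt=cam("scene"),cam("top"); s=cv2.imread("pics/scene0.png"); t=cv2.imread("pics/top0.png")
print("core0",atz(mt,(252,208),.06),atz(ms,(300,283),.06)); print("press0",atz(mt,(333,215),.02),atz(ms,(313,225),.02)); print("knob",tri([ray(mt,(382,172)),ray(ms,(317,110.5))]))
def win(sh,x0,x1,y0,y1):
    w=np.zeros(sh[:2]);w[y0:y1,x0:x1]=1;return w
def green(i):
    f=i.astype(int); return ((f[...,1]-f[...,2]>12)&(f[...,1]-f[...,0]>2)).astype(np.uint8)
def dark(i): return (i.max(2)<95).astype(np.uint8)
def close(m,k): return cv2.morphologyEx(m,cv2.MORPH_CLOSE,np.ones((k,k),np.uint8))
def big(m):
    n,l,st,_=cv2.connectedComponentsWithStats(m); m=(l==1+st[1:,4].argmax()).astype(np.uint8)
    c,_=cv2.findContours(m,cv2.RETR_EXTERNAL,cv2.CHAIN_APPROX_NONE); o=np.zeros_like(m); cv2.drawContours(o,c,-1,1,-1); return o
ws,wt=win(s.shape,266,345,150,256),win(t.shape,300,372,138,238)
gs=big(close(green(s)*ws.astype(np.uint8),3)); gt=big(close(green(t)*wt.astype(np.uint8),3))
# fixture for the gap between pad and base: ignore there
ws2=ws.copy(); ws2[185:222,295:330]=0; wt2=wt.copy(); wt2[168:215,350:372]=0; wt2[172:205,322:350]=0
x0=(atz(mt,(333,215),.02)+atz(ms,(313,225),.02))/2
D=[(ms,gs,ws2),(mt,gt,wt2)]
fwd=np.arctan2(*(atz(mt,(357,150),.228)-atz(mt,(340,185),.228))[[1,0]])
for p0 in([x0[0],x0[1],fwd],[x0[0],x0[1],fwd,0]):
    r=fit(PRESS,D,p0); print("press",r.x,np.degrees(r.x[2]),r.fun,gs.sum(),gt.sum())
for d in D: print(" single",fit(PRESS,[d],r.x[:3]).x)
P=r.x
cs=big(dark(s)*win(s.shape,272,326,264,318).astype(np.uint8)); ct=big(dark(t)*win(t.shape,232,272,185,228).astype(np.uint8))
C=[(ms,cs,win(s.shape,272,326,264,318)),(mt,ct,win(t.shape,232,272,185,228))]
x0=(atz(mt,(252,208),.06)+atz(ms,(300,283),.06))/2
a=np.arctan2(*(atz(mt,(257,194),.06)-atz(mt,(247,220),.06))[[1,0]])
for p0 in([x0[0],x0[1],a],[x0[0],x0[1],a,0]):
    r=fit(CORE,C,p0); print("core",r.x,np.degrees(r.x[2]),r.fun,cs.sum(),ct.sum())
for d in C: print(" single",fit(CORE,[d],r.x[:3]).x)
o=np.zeros((600,800,3),np.uint8)
def ov(i,m,mask,parts,p,x0,x1,y0,y1,k):
    i=i.copy(); e=(render(m,parts,p,mask.shape)>.5).astype(np.uint8)
    i=cv2.resize(i[y0:y1,x0:x1],None,fx=k,fy=k,interpolation=cv2.INTER_NEAREST)
    for mm,c in((e,(0,0,255)),(mask,(255,255,0))):
        q,_=cv2.findContours(cv2.resize(mm[y0:y1,x0:x1],None,fx=k,fy=k,interpolation=cv2.INTER_NEAREST),0,2); cv2.drawContours(i,q,-1,c,1)
    return i
for im,(X,Y) in((ov(s,ms,gs,PRESS,P,260,350,145,255,4),(0,0)),(ov(t,mt,gt,PRESS,P,300,400,135,240,4),(370,0)),(ov(s,ms,cs,CORE,r.x,275,325,265,315,3),(0,445)),(ov(t,mt,ct,CORE,r.x,230,280,183,233,3),(200,445))):
    o[Y:Y+im.shape[0],X:X+im.shape[1]]=im
cv2.imwrite("pics/ov1.png",o)
E
python3 f1.py
```

```text
core0 [0.4841 0.1655 0.06  ] [0.4876 0.1678 0.06  ]
press0 [ 0.5544 -0.028   0.02  ] [ 0.5796 -0.0296  0.02  ]
knob [ 0.6059 -0.0965  0.3358]
press [ 0.6212 -0.0483 -0.9931] -56.90228302672171 2898.529411764706 798 2840
press [ 0.582  -0.0346 -0.596   0.1275] -34.14564286563407 2142.2039215686277 798 2840
 single [ 0.7686 -0.2369 -0.5037]
 single [ 0.5834 -0.0233  0.0062]
core [ 0.4872  0.1708 -0.0683] -3.913737247647926 163.1686274509804 1114 704
core [ 0.4877  0.1703 -0.061  -0.0012] -3.495395219654314 159.5176470588235 1114 704
 single [ 0.4869  0.171  -0.0841]
 single [ 0.4862  0.1697 -0.0512]
```

View pics/ov1.png

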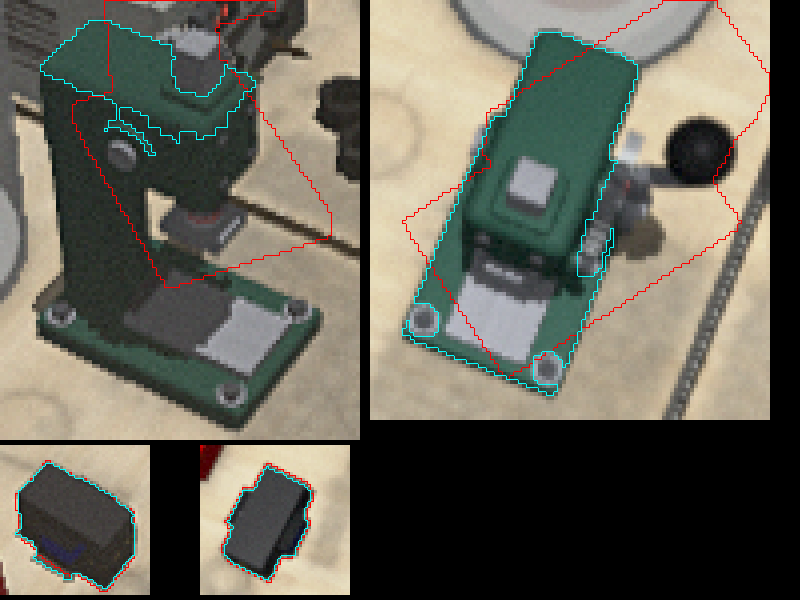

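```bash
cat > f2.py <<'E'
exec(open("f1.py").read().split("P=r.x")[0].split("x0=(atz(mt,(333")[0])
def green2(i):
    f=cv2.GaussianBlur(i,(3,3),0).astype(int); return ((f[...,1]-f[...,2]>5)&(f[...,1]-f[...,0]>-2)).astype(np.uint8)
gs=big(close(green2(s)*ws.astype(np.uint8),5)); gt=big(close(green2(t)*wt.astype(np.uint8),3))
print(gs.sum())
ws2=ws.copy(); ws2[183:225,295:332]=0; ws2[150:170,298:325]=0
wt2[145:215,348:372]=0; 
D=[(ms,gs,ws2),(mt,gt,wt2)]
for p0 in([.575,-.03,-.07],[.575,-.03,-.07,0]):
    r=fit(PRESS,D,p0); print("press",r.x,np.degrees(r.x[2]),r.fun,gs.sum(),gt.sum())
for d in D: print(" single",fit(PRESS,[d],r.x[:3]).x)
P=fit(PRESS,D,[.575,-.03,-.07]).x
rest=open("f1.py").read()
exec("o=np"+rest.split("o=np",1)[1].split("for im,(X")[0])
# bolts, core: report bolt midline check
R=np.array([[np.cos(P[2]),-np.sin(P[2])],[np.sin(P[2]),np.cos(P[2])]])
for m,uv in((ms,(275.5,223.2)),(ms,(334.7,221.7)),(ms,(317.5,242.7)),(mt,(313.5,215)),(mt,(344.5,227.2))):
    print("bolt",R.T@(atz(m,uv,.022)[:2]-P[:2])*1000)
for im,(X,Y) in((ov(s,ms,gs,PRESS,P,260,350,145,255,4),(0,0)),(ov(t,mt,gt,PRESS,P,300,400,135,240,4),(370,0))):
    o[Y:Y+im.shape[0],X:X+im.shape[1]]=im
cv2.imwrite("pics/ov2.png",o)
E
python3 f2.py
```

```text
core0 [0.4841 0.1655 0.06  ] [0.4876 0.1678 0.06  ]
press0 [ 0.5544 -0.028   0.02  ] [ 0.5796 -0.0296  0.02  ]
knob [ 0.6059 -0.0965  0.3358]
3861
press [ 0.5819 -0.0244 -0.0286] -1.6378115960240753 667.7450980392157 3861 3009
press [ 0.5802 -0.0241 -0.0092  0.0112] -0.5263150589223801 590.364705882353 3861 3009
 single [ 0.5854 -0.0329 -0.0132]
 single [ 0.5825 -0.0225  0.0001]Traceback (most recent call last):
  File "f2.py", line 14, in <module>
    exec("o=np"+rest.split("o=np",1)[1].split("for im,(X")[0])
    ~~~~^^^^^^^^^^^^^^^^^^^^^^^^^^^^^^^^^^^^^^^^^^^^^^^^^^^^^^
  File "<string>", line 1
SyntaxError: 'return' outside function
```

```bash
sed -i 's/exec("o=np"+rest.split("o=np",1)/exec("\\no=np"+rest.split("\\no=np",1)/' f2.py; python3 f2.py | tail -5
```

```text
bolt [85.7554 46.5897]
bolt [-45.7993 -46.0352]
bolt [-48.1049  41.3609]
bolt [-48.6459  41.6264]
bolt [-44.9021 -44.3956]
```

View pics/ov2.png

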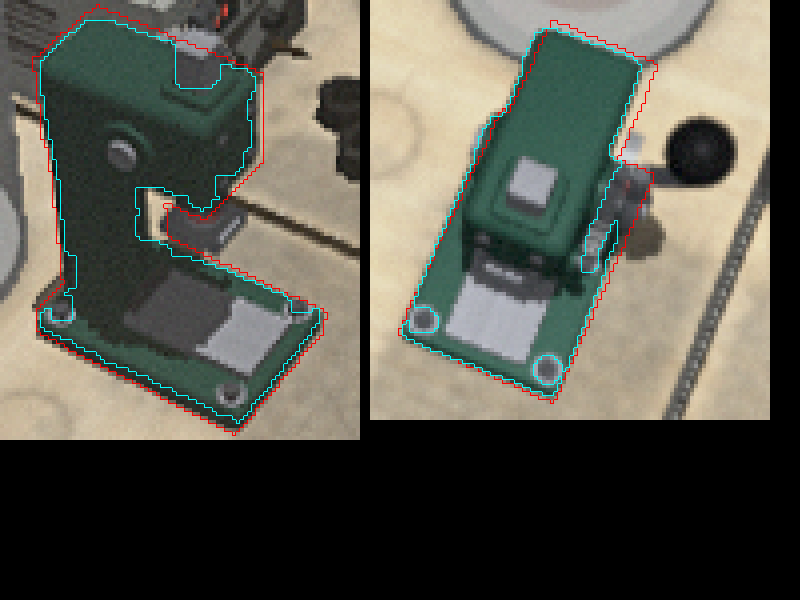

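```bash
python3 - <<'E'
from h import *
np.set_printoptions(suppress=True,precision=3)
mt,ms=cam("top"),cam("scene")
print("tcp px",proj(mt,[.223,-.503,.207]),proj(ms,[.223,-.503,.207]))
for n,m,uv,z in(("mach corner",mt,(455,320),.0),("mach corner z.2",mt,(455,320),.2),("mach",ms,(427,170),0),("psu",mt,(398,185),.1),("psu tl",mt,(443,85),.1),("psu side scene",ms,(300,180),0),("bin",mt,(320,135),.0),("bin top",mt,(310,90),.2),("cut",mt,(332,280),0.01),("tin",mt,(283,272),.022),("glue",mt,(286,140),.1)): print(n,atz(m,uv,z))
E
```

```text
tcp px [[495.408 437.646]] [[514.467 120.24 ]]
mach corner [ 0.428 -0.412  0.   ]
mach corner z.2 [ 0.408 -0.357  0.2  ]
mach [ 0.411 -0.429 -0.   ]
psu [ 0.67 -0.15  0.1 ]
psu tl [ 0.968 -0.165  0.1  ]
psu side scene [ 0.725 -0.182  0.   ]
bin [0.752 0.09  0.   ]
bin top [0.776 0.129 0.2  ]
cut [ 0.4   -0.089  0.01 ]
tin [0.37  0.033 0.022]
glue [0.671 0.151 0.1  ]
```

{"op": "carry_out", "data": {"linear": [[0.1,1,0.1],[0.1,1,0.1],[0.1,1,0.1],[0.1,1,0.1],[0.1,1,0.1],[0.1,1,0.1],[0.1,1,0.1],[0.1,1,0.1],[0.1,1,0.1],[0.1,1,0.1],[0.1,1,0.1],[0.1,1,0.1]], "rotation": [[0,0,-0.25],[0,0,-0.25],[0,0,-0.25],[0,0,-0.25],[0,0,-0.25],[0,0,-0.25],[0,0,-0.25],[0,0,-0.25],[0,0,-0.25],[0,0,-0.25],[0,0,-0.25],[0,0,-0.25]], "grip": [-1,-1,-1,-1,-1,-1,-1,-1,-1,-1,-1,-1]}}

```text
time: 1.35
ee_pos: [0.2465, -0.2621, 0.2313]
tcp_rot: [-180.0, 0.0, -0.2]
wrist_force: [0.1, 0.1, -1.0]
opening: 0.0854
grasp_force: 0.0
```

{"op": "carry_out", "data": {"linear": [[0.4,1,0.1],[0.4,1,0.1],[0.4,1,0.1],[0.4,1,0.1],[0.4,1,0.1],[0.4,1,0.1],[0.4,1,0.1],[0.4,1,0.1],[0.4,1,0.1],[0.4,1,0.1],[0.4,1,0.1],[0.4,1,0.1]], "rotation": [[0,-0.31,0],[0,-0.31,0],[0,-0.31,0],[0,-0.31,0],[0,-0.31,0],[0,-0.31,0],[0,-0.31,0],[0,-0.31,0],[0,-0.31,0],[0,-0.31,0],[0,-0.31,0],[0,-0.31,0]], "grip": [-1,-1,-1,-1,-1,-1,-1,-1,-1,-1,-1,-1]}}

```text
time: 2.55
ee_pos: [0.3642, -0.0279, 0.2659]
tcp_rot: [-179.5, -28.2, -0.2]
wrist_force: [-0.2, 0.3, 0.0]
opening: 0.0853
grasp_force: 0.0
```

{"op": "carry_out", "data": {"linear": [[0.2,1,0],[0.2,0.7,0],[0,0,0],[0,0,0]], "rotation": [[0,0,0],[0,0,0],[0,0,0],[0,0,0]], "grip": [-1,-1,-1,-1]}}

```text
time: 2.95
ee_pos: [0.3716, 0.0025, 0.2659]
tcp_rot: [-179.5, -28.1, -0.0]
wrist_force: [0.4, 0.0, -0.3]
opening: 0.0852
grasp_force: 0.0
```

```bash
cat > snap.py <<'E'
import sys,json
from h import *
np.set_printoptions(suppress=True,precision=4)
m=cam("wrist"); o=bot.get_obs(); i=bot.camera("wrist"); n=sys.argv[1]
cv2.imwrite(f"pics/{n}.png",i); json.dump({k:np.array(v).tolist() for k,v in m.items()},open(f"pics/{n}.json","w"))
print(o["time"],o["ee_pos"],o["tcp_rot"],o["q"],o["opening"],o["wrist_force"])
E
python3 snap.py w1
```

```text
2.95 [0.3716 0.0025 0.2659] [-179.4854  -28.1002   -0.0137] [ -0.0647 -47.837  -26.3475  83.3898   0.5386 179.955 ] 0.08515476779977568 [ 0.42    0.0062 -0.3045]
```

View pics/w1.png

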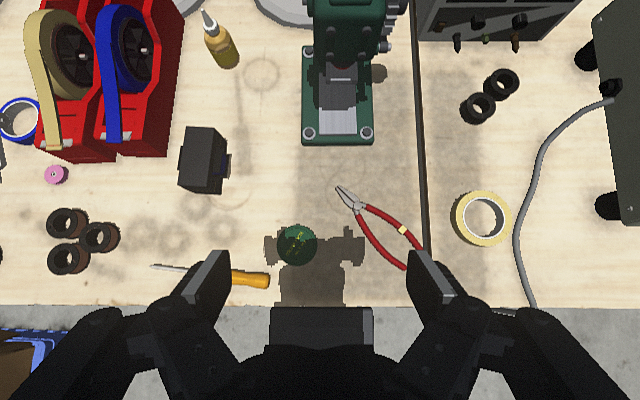

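```bash
cat > f3.py <<'E'
import json
exec(open("f1.py").read().split("x0=(atz(mt,(333")[0].replace('print("core0"','("core0"').replace('print("press0"','("press0"').replace('print("knob"','("knob"'))
w=cv2.imread("pics/w1.png"); mw=json.load(open("pics/w1.json"))
def U(m): return m.astype(np.uint8)
hsv=lambda i:cv2.cvtColor(cv2.GaussianBlur(i,(3,3),0),cv2.COLOR_BGR2HSV)
def notwood(i): h=hsv(i); return ~((h[...,0]<28)&(h[...,1]>25)&(h[...,2]>95))
BASE=PRESS[:1]
W=win(w.shape,285,390,85,165); gw=big(close(U(notwood(w)&(W>0)),3)); 
Ws=win(s.shape,262,350,222,260); 
gs=big(close(U(notwood(s)&(Ws>0)),3))
Wt=win(t.shape,300,365,200,240); gt=big(close(U(notwood(t)&(Wt>0)),3))
Dw=(mw,gw,W);Ds=(ms,gs,Ws);Dt=(mt,gt,Wt)
for n,D in(("w",[Dw]),("wst",[Dw,Ds,Dt]),("wt",[Dw,Dt]),("st",[Ds,Dt])):
    r=fit(BASE,D,[.582,-.0243,.008]); print("press",n,r.x,np.degrees(r.x[2]),r.fun)
for x in (Dw,Ds,Dt): print(x[1].sum())
for p in((-48,44,22),(-48,-44,22)): print("bolt pred w",proj(mw,[.582+p[0]/1e3,-.0243+p[1]/1e3,.022]))
ws=win(s.shape,272,326,264,318);wt=win(t.shape,232,272,185,228);ww=win(w.shape,165,245,115,205)
cs=big(dark(s)*U(ws)); ct=big(dark(t)*U(wt)); cw=big(dark(w)*U(ww))
C=[(ms,cs,ws),(mt,ct,wt),(mw,cw,ww)]
for n,D in(("w",C[2:]),("swt",C),("wt",C[1:])):
    r=fit(CORE,D,[.487,.17,-.065]); print("core",n,r.x,np.degrees(r.x[2]),r.fun,cw.sum())
P=fit(BASE,[Dw,Dt,Ds],[.582,-.0243,.008]).x; K=r.x
o=np.zeros((600,800,3),np.uint8)
exec("def ov"+open("f1.py").read().split("def ov")[1].split("for im,(X")[0])
a=ov(w,mw,gw,BASE,P,280,400,0,160,3); b=ov(w,mw,cw,CORE,K,160,260,100,210,3)
o[:480,:360]=a; o[:330,370:670]=b
o[335:335+240,370:730]=ov(s,ms,gs,BASE,P,260,350,200,260,4)
cv2.imwrite("pics/ov3.png",o)
E
python3 f3.py
```

```text
press w [ 0.5836 -0.0224  0.003 ] 0.17368826564086579 39.64313725490196
press wst [ 0.5836 -0.0226  0.0029] 0.16611264589608546 158.0705882352941
press wt [ 0.5835 -0.0225  0.0042] 0.24081216942020017 71.97647058823529
press st [ 0.5832 -0.0244 -0.0143] -0.8206975774969318 92.38823529411766
4396
1324
1252
bolt pred w [[308.5548 133.5657]]
bolt pred w [[367.6266 133.6255]]
core w [ 0.4875  0.1694 -0.0415] -2.3781769208122334 139.96470588235294 2892
core swt [ 0.4873  0.1697 -0.0525] -3.0100122385796464 311.4274509803921 2892
core wt [ 0.4875  0.1696 -0.0453] -2.596895607032178 221.86666666666667 2892
```

View pics/ov3.png

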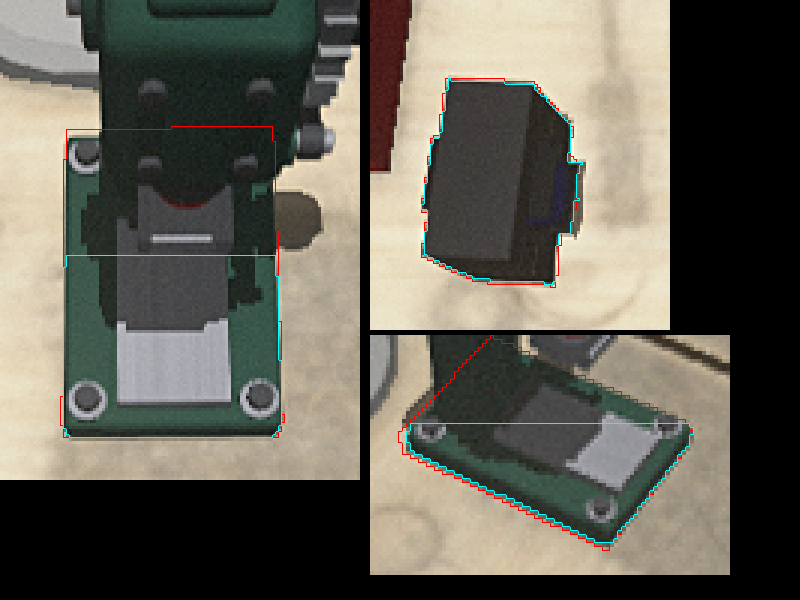

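{"op": "carry_out", "data": {"linear": [[0,0,0],[0,0,0],[0,0,0],[0,0,0],[0,0.4,0],[0,0.4,0],[0,0.4,0],[0,0.4,0],[0,0.4,0],[0,0.4,0],[0,0.4,0],[0,0.4,0]], "rotation": [[0,0.88,0],[0,0.88,0],[0,0.88,0],[0,0.88,0],[0,0,1],[0,0,1],[0,0,1],[0,0,1],[0,0,1],[0,0,1],[0,0,1],[0,0,1]], "grip": [-1,-1,-1,-1,-1,-1,-1,-1,-1,-1,-1,-1]}}

```text
time: 4.2
ee_pos: [0.3719, 0.0658, 0.266]
tcp_rot: [-179.5, 0.0, 64.2]
wrist_force: [-0.7, -0.3, 1.2]
opening: 0.0854
grasp_force: 0.0
```

{"op": "carry_out", "data": {"linear": [[0.2,0.4,-0.2],[0.2,0.4,-0.2],[0.2,0.4,-0.2],[0.2,0.4,-0.2],[0.2,0.4,-0.2],[0.2,0.4,-0.2],[0.2,0.4,-0.2],[0.2,0.4,-0.2],[0.2,0.4,-0.2],[0.2,0.4,-0.2],[0.2,0.4,-0.2],[0,0,0]], "rotation": [[0,0,1],[0,0,1],[0,0,1],[0,0,1],[0,0,1],[0,0,1],[0,0,1],[0,0,1],[0,0,1],[0,0,1],[0,0,1],[0,0,1]], "grip": [-1,-1,-1,-1,-1,-1,-1,-1,-1,-1,-1,-1]}}

```text
time: 5.4
ee_pos: [0.4163, 0.1539, 0.2212]
tcp_rot: [-179.5, -0.0, 160.2]
wrist_force: [0.2, -0.3, 0.3]
opening: 0.0854
grasp_force: 0.0
```

{"op": "carry_out", "data": {"linear": [[0,0,0],[0,0,0],[0,0,0]], "rotation": [[0,0,1],[0,0,1],[0,0,0]], "grip": [-1,-1,-1]}}

```text
time: 5.7
ee_pos: [0.4161, 0.1534, 0.222]
tcp_rot: [-179.5, 0.0, 176.0]
wrist_force: [0.1, 0.2, 0.9]
opening: 0.0859
grasp_force: 0.0
```

```bash
cat > st.py <<'E'
from h import *
np.set_printoptions(suppress=True,precision=4)
o=bot.get_obs(); print({k:o[k] for k in("time","ee_pos","tcp_rot","q","opening","wrist_force")})
E
python3 st.py
```

```text
{'time': 5.7, 'ee_pos': array([0.4161, 0.1534, 0.222 ]), 'tcp_rot': array([-179.5267,    0.0206,  175.9735]), 'q': array([20.5486, -8.9603, -1.8287, 97.3096, -0.439 , 24.5759]), 'opening': 0.08590046972425286, 'wrist_force': array([0.1179, 0.1632, 0.9164])}
```

```bash
cat >> h.py <<'E'
from scipy.spatial.transform import Rotation as Ro
def Rt(psi,tilt): return Ro.from_euler('z',psi,degrees=True)*Ro.from_euler('y',-tilt,degrees=True)*Ro.from_euler('z',180,degrees=True)*Ro.from_euler('x',180,degrees=True)
def delta(pos,R):
    o=bot.get_obs(); c=Ro.from_euler('xyz',o["tcp_rot"],degrees=True)
    print("t",round(o["time"],2),"lin units",np.round((np.array(pos)-o["ee_pos"])/.02,2),"rot units",np.round(np.degrees((R*c.inv()).as_rotvec())/8,2),"q",np.round(o["q"],1),"F",np.round(o["wrist_force"],1),"op",round(o["opening"],4))
E
python3 -c "
from h import *
delta([.4084,.1733,.1018],Rt(-2.7,36))"
```

```text
t 5.7 lin units [-0.38  0.99 -6.01] rot units [-0.21 -4.49  0.18] q [20.5 -9.  -1.8 97.3 -0.4 24.6] F [0.1 0.2 0.9] op 0.0859
```

{"op": "carry_out", "data": {"linear": [[-0.06,0.16,-1],[-0.06,0.16,-1],[-0.06,0.16,-1],[-0.07,0.17,-1],[-0.07,0.17,-1],[-0.06,0.17,-1],[0,0,0],[0,0,0]], "rotation": [[-0.035,-0.75,0.03],[-0.035,-0.75,0.03],[-0.035,-0.75,0.03],[-0.035,-0.75,0.03],[-0.035,-0.75,0.03],[-0.035,-0.74,0.03],[0,0,0],[0,0,0]], "grip": [-1,-1,-1,-1,-1,-1,-1,-1]}}

```text
time: 6.5
ee_pos: [0.4082, 0.1743, 0.1031]
tcp_rot: [179.9, 36.0, 177.1]
wrist_force: [-0.3, 0.3, 2.1]
opening: 0.0855
grasp_force: 0.0
```

```bash
python3 snap.py w2; python3 -c "
from h import *
delta([.4554,.1711,.0371],Rt(-2.7,36))"
```

```text
6.5 [0.4082 0.1743 0.1031] [179.868   35.9679 177.1397] [ 38.8262 -45.0112 -46.4662  60.0062 -22.8851  35.7498] 0.08548915963632156 [-0.2642  0.302   2.1103]
t 6.55 lin units [ 2.3  -0.18 -3.4 ] rot units [-0.02  0.01  0.01] q [ 38.8 -44.9 -46.3  60.  -22.9  35.7] F [ 0.1 -0.2  1. ] op 0.0851
```

{"op": "carry_out", "data": {"linear": [[0.46,-0.036,-0.68],[0.46,-0.036,-0.68],[0.46,-0.036,-0.68],[0.46,-0.036,-0.68],[0.46,-0.036,-0.68],[0,0,0],[0,0,0],[0,0,0],[0,0,0],[0,0,0],[0,0,0],[0,0,0]], "rotation": [[0,0,0],[0,0,0],[0,0,0],[0,0,0],[0,0,0],[0,0,0],[0,0,0],[0,0,0],[0,0,0],[0,0,0],[0,0,0],[0,0,0]], "grip": [-1,-1,-1,-1,-1,-1,1,1,1,1,1,1], "grip_force": 80}}

```text
time: 7.75
ee_pos: [0.454, 0.1707, 0.0341]
tcp_rot: [-179.9, 36.0, 177.4]
wrist_force: [-1.9, -0.2, 0.4]
opening: 0.0002
grasp_force: 0.9
```

```bash
python3 -c "
from h import *
delta([.4554,.1711,.0371],Rt(-2.7,36))"
```

```text
t 7.75 lin units [0.07 0.02 0.15] rot units [ 0.01 -0.   -0.01] q [ 33.3 -38.3 -51.3  46.6 -20.2  30.4] F [-1.9 -0.2  0.4] op 0.0002
```

```bash
python3 snap.py w3; python3 - <<'E'
from h import *
t=bot.camera("top");s=bot.camera("scene"); cv2.imwrite("pics/t3.png",t);cv2.imwrite("pics/s3.png",s)
w2,w3=cv2.imread("pics/w2.png"),cv2.imread("pics/w3.png")
o=np.zeros((600,800,3),np.uint8)
h=lambda i:cv2.resize(i,(400,250),interpolation=cv2.INTER_AREA)
o[:250,:400]=h(w2);o[:250,400:]=h(w3)
o[250:600,:400]=cv2.resize(t[150:255,220:340],(400,350),interpolation=cv2.INTER_CUBIC)
o[250:600,400:]=cv2.resize(s[225:330,250:370],(400,350),interpolation=cv2.INTER_CUBIC)
cv2.imwrite("pics/c3.png",o)
E
```

```text
7.75 [0.454  0.1707 0.0341] [-179.9283   35.9853  177.3853] [ 33.3423 -38.2898 -51.2577  46.6244 -20.2445  30.425 ] 0.00015278102006997539 [-1.9369 -0.1688  0.3854]
```

View pics/c3.png

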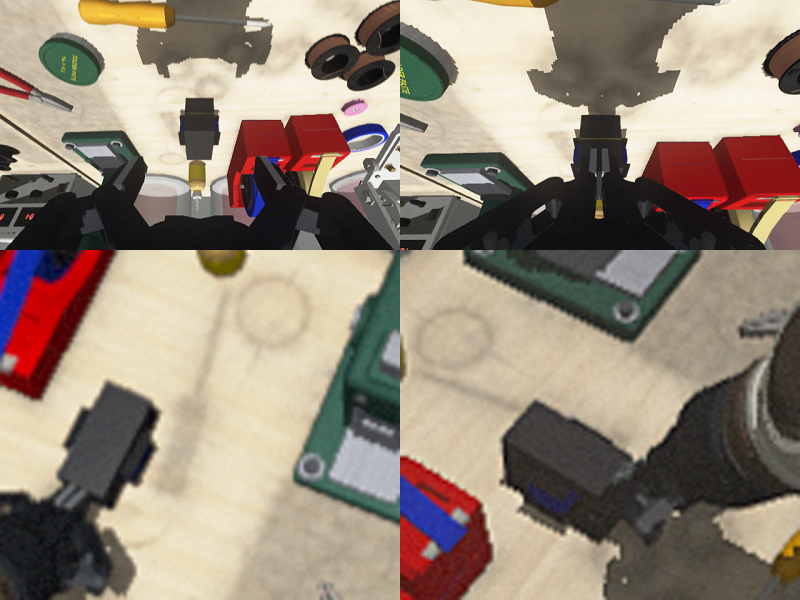

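```bash
cat > f4.py <<'E'
import json
exec(open("f3.py").read().split("BASE=PRESS")[0])
s=cv2.imread("pics/s3.png");t=cv2.imread("pics/t3.png")
ws=win(s.shape,272,316,264,318); wt=win(t.shape,236,275,180,212)
cs=big(dark(s)*U(ws)); ct=big(dark(t)*U(wt))
C=[(ms,cs,ws),(mt,ct,wt)]
for D in (C,C[:1],C[1:]):
    r=fit(CORE,D,[.49,.17,-.05]); print("core",r.x,np.degrees(r.x[2]),r.fun,cs.sum(),ct.sum())
s=cv2.imread("pics/scene0.png");t=cv2.imread("pics/top0.png")
cs=big(dark(s)*U(ws)); ct=big(dark(t)*U(wt))
r=fit(CORE,[(ms,cs,ws),(mt,ct,wt)],[.49,.17,-.05]); print("before, same windows",r.x)
m=cam("wrist"); print("closed tip in scene/top/wrist px",[proj(q,np.array([.454,.1707,.0341])+.008*np.array([.588,-.027,-.809])) for q in(ms,mt,m)])
E
python3 f4.py
```

```text
core [ 0.4858  0.1699 -0.0434] -2.4864895846099198 107.46666666666667 1066 428
core [ 0.4863  0.1705 -0.031 ] -1.7778839004577416 68.89411764705882 1066 428
core [ 0.4849  0.1695 -0.049 ] -2.810312425563044 28.71764705882353 1066 428
before, same windows [ 0.4853  0.1701 -0.0526]
closed tip in scene/top/wrist px [array([[310.3204, 297.5619]]), array([[247.6729, 218.85  ]]), array([[318.5677, 229.5439]])]
```

```bash
cat > f5.py <<'E'
import json
exec(open("f3.py").read().split("BASE=PRESS")[0])
o=np.zeros((600,800,3),np.uint8)
exec("def ov"+open("f1.py").read().split("def ov")[1].split("for im,(X")[0])
w=cv2.imread("pics/w2.png"); m=json.load(open("pics/w2.json")); ww=win(w.shape,270,375,145,262)
cw=big(dark(w)*U(ww)); 
for p in([.487,.17,-.05],[.487,.17,-.05,0]):
    r=fit(CORE,[(m,cw,ww)],p); print(r.x,r.fun,cw.sum())
a=ov(w,m,cw,CORE,[.4874,.1696,-.047],260,390,140,270,3); o[:390,:390]=a
w3=cv2.imread("pics/w3.png"); m3=json.load(open("pics/w3.json"))
b=ov(w3,m3,np.zeros_like(cw),CORE,[.4874,.1696,-.047],260,390,170,370,3); o[:600,400:790]=b
cv2.imwrite("pics/c5.png",o)
E
python3 f5.py
```

```text
[ 0.4901  0.1706 -0.057 ] 338.0705882352941 5202
[ 0.4966  0.1702 -0.0546 -0.006 ] 152.78823529411764 5202
```

View pics/c5.png

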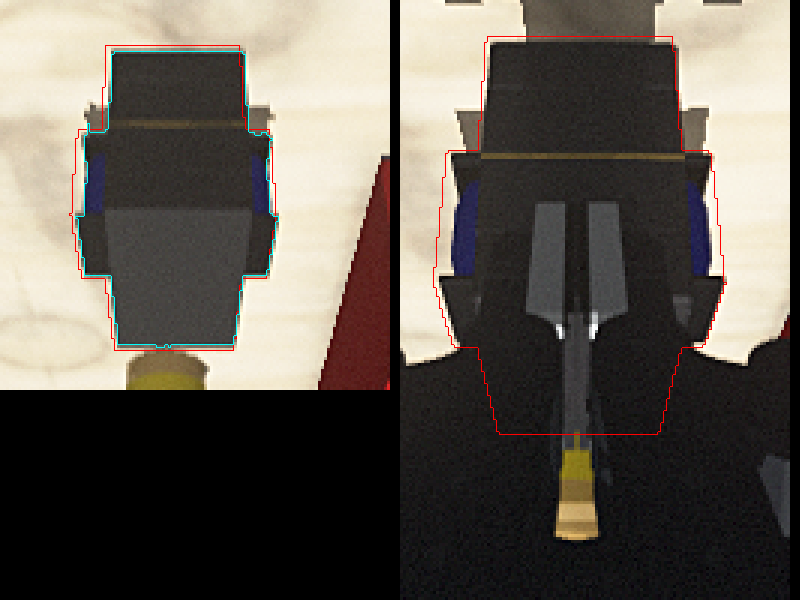

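```bash
python3 - <<'E'
from h import *
import json
np.set_printoptions(suppress=True,precision=4)
m=json.load(open("pics/w3.json")); T=np.array(m["camera_from_world"])
R=Ro.from_euler('xyz',[-179.93,35.985,177.385],degrees=True).as_matrix(); p=np.array([.454,.1707,.0341])
print("cam in tool",R.T@(-T[:3,:3].T@T[:3,3]-p)); print("tool axes",R)
for k in(-.03,-.02,-.01,0,.008): print(k,proj(m,p+k*R[:,2])[0], "cam-side edge",proj(m,p+k*R[:,2]+.011*R[:,0])[0],proj(m,p+k*R[:,2]-.011*R[:,0])[0])
for uv in((321,236.7),(305.5,236.7),(335,236.7)):
    o,d=ray(m,uv)
    for x in(.446,.45,.455): print(uv,x,o+d*(x-o[0])/d[0], R.T@(o+d*(x-o[0])/d[0]-p))
E
```

```text
cam in tool [ 0.0776 -0.0001 -0.166 ]
tool axes [[-0.8083  0.0463  0.5869]
 [ 0.0369  0.9989 -0.028 ]
 [-0.5876 -0.001  -0.8092]]
-0.03 [318.5783 260.307 ] cam-side edge [318.5867 240.5742] [318.5702 279.2037]
-0.02 [318.5637 250.8811] cam-side edge [318.5713 232.1336] [318.5564 268.8799]
-0.01 [318.5507 242.4996] cam-side edge [318.5577 224.6466] [318.5441 259.6784]
0 [318.5391 234.998 ] cam-side edge [318.5455 217.9602] [318.533  251.4255]
0.008 [318.5307 229.5409] cam-side edge [318.5366 213.1047] [318.525  245.4116]
(321, 236.7) 0.446 [0.446  0.1725 0.0397] [ 0.0033  0.0014 -0.0092]
(321, 236.7) 0.45 [0.45   0.1723 0.0375] [ 0.0013  0.0014 -0.0051]
(321, 236.7) 0.455 [0.455  0.1721 0.0347] [-0.0011  0.0015  0.    ]
(305.5, 236.7) 0.446 [0.446  0.1636 0.0394] [ 0.0031 -0.0074 -0.0088]
(305.5, 236.7) 0.45 [0.45   0.1632 0.0373] [ 0.0011 -0.0076 -0.0047]
(305.5, 236.7) 0.455 [0.455  0.1628 0.0345] [-0.0013 -0.0079  0.0005]
(335, 236.7) 0.446 [0.446  0.1804 0.0399] [ 0.0034  0.0093 -0.0096]
(335, 236.7) 0.45 [0.45   0.1805 0.0377] [ 0.0015  0.0096 -0.0055]
(335, 236.7) 0.455 [0.455  0.1806 0.0349] [-0.0009  0.0099 -0.0004]
```

{"op": "carry_out", "data": {"linear": [[0,0,0],[0,0,0],[0,0,0],[0,0,0],[0,0,0],[0,0,0],[0,0,0],[0.23,0,0.12],[0.23,0,0.12],[0,0,0]], "rotation": [[0,0,0],[0,0,0],[0,0,0],[0,0,0],[0,0,0],[0,0,0],[0,0,0],[0,0,0],[0,0,0],[0,0,0]], "grip": [-1,-1,-1,-1,-1,-1,-1,-1,-1,-1]}}

```text
time: 8.9
ee_pos: [0.4642, 0.1707, 0.0395]
tcp_rot: [-180.0, 36.0, 177.3]
wrist_force: [-0.2, -0.3, -0.2]
opening: 0.0852
grasp_force: 0.0
```

{"op": "carry_out", "data": {"linear": [[0,0,0],[0,0,0],[0,0,0],[0,0,0],[0,0,0]], "rotation": [[0,0,0],[0,0,0],[0,0,0],[0,0,0],[0,0,0]], "grip": [0,0,0,0,0], "grip_force": 40}}

```text
time: 9.4
ee_pos: [0.4633, 0.1706, 0.0388]
tcp_rot: [-179.9, 36.0, 177.4]
wrist_force: [-0.1, 0.2, -0.3]
opening: 0.0426
grasp_force: 0.0
```

```bash
python3 snap.py w4; python3 - <<'E'
from h import *
# contrast-stretched composite: w4 (open ~half), saved only
a=cv2.imread("pics/w4.png")[130:400,180:460]; b=cv2.imread("pics/w3.png")[150:370,240:400]
g=lambda i:np.clip(255*(i/255.)**.45,0,255).astype(np.uint8)
o=np.zeros((560,800,3),np.uint8); o[:540,:]=0
A=cv2.resize(g(a),(560,540)); B=cv2.resize(g(b),(240,330)); o[:540,:560]=A;o[:330,560:]=B
cv2.imwrite("pics/c6.png",o)
E
```

```text
9.4 [0.4633 0.1706 0.0388] [-179.9256   35.9926  177.368 ] [ 32.4574 -37.0085 -50.1287  46.1944 -19.8094  29.6279] 0.042634714883504614 [-0.0999  0.1545 -0.2614]
```

{"op": "carry_out", "data": {"linear": [[0,0,0],[0,0,0],[0,0,0]], "rotation": [[0,0,0],[0,0,0],[0,0,0]], "grip": [0.3,0.3,0.3]}}

```text
time: 9.75
ee_pos: [0.4639, 0.1712, 0.0405]
tcp_rot: [180.0, 36.1, 177.3]
wrist_force: [-10.6, -1.6, 11.2]
opening: 0.0302
grasp_force: 7.5
```

{"op": "carry_out", "data": {"linear": [[0,0,0],[0,0,0],[0,0,0],[0,0,0],[0,0,0],[0.35,0,0],[0.35,0,0],[0,0,0]], "rotation": [[0,0,0],[0,0,0],[0,0,0],[0,0,0],[0,0,0],[0,0,0],[0,0,0],[0,0,0]], "grip": [-1,-1,-1,-1,-1,-1,-1,-1]}}

```text
time: 10.55
ee_pos: [0.4782, 0.1705, 0.0389]
tcp_rot: [-179.9, 36.0, 177.3]
wrist_force: [-0.1, -1.0, 0.5]
opening: 0.0854
grasp_force: 0.0
```

{"op": "carry_out", "data": {"linear": [[0,0,0],[0,0,0],[0,0,0],[0,0,0],[0,0,0],[0,0,0]], "rotation": [[0,0,0],[0,0,0],[0,0,0],[0,0,0],[0,0,0],[0,0,0]], "grip": [0,0,0,0.2,0.2,0.2]}}

```text
time: 11.15
ee_pos: [0.4773, 0.1709, 0.0391]
tcp_rot: [-180.0, 36.0, 177.4]
wrist_force: [-4.7, 1.1, 4.3]
opening: 0.038
grasp_force: 39.7
```

```bash
python3 snap.py w5; python3 - <<'E'
from h import *
t=bot.camera("top");s=bot.camera("scene"); cv2.imwrite("pics/t5.png",t);cv2.imwrite("pics/s5.png",s)
E
sed 's/s3.png/s5.png/;s/t3.png/t5.png/' f4.py > f6.py; python3 f6.py
```

```text
11.15 [0.4773 0.1709 0.0391] [-179.9519   35.9948  177.3767] [ 31.2288 -34.8755 -49.0523  44.7465 -19.1524  28.4962] 0.03799516781841921 [-4.7029  1.1011  4.2881]
core [ 0.487   0.1714 -0.1389] -7.9585954868960265 204.66666666666669 1191 445
core [ 0.4877  0.1738 -0.2211] -12.670225383738359 157.63529411764705 1191 445
core [ 0.4855  0.1691 -0.0791] -4.532134733333713 28.69411764705882 1191 445
before, same windows [ 0.4853  0.1701 -0.0526]
closed tip in scene/top/wrist px [array([[310.3204, 297.5619]]), array([[247.6729, 218.85  ]]), array([[316.4379, 201.5105]])]
```

{"op": "carry_out", "data": {"linear": [[0,0,0],[0,0,0],[0.15,0,0],[0.15,0,0],[0,0,0],[0,0,0],[0,0,0],[0,0,0],[0,0,0]], "rotation": [[0,0,0],[0,0,0],[0,0,0],[0,0,0],[0,0,0],[0,0,0],[0,0,0],[0,0,0],[0,0,0]], "grip": [-0.2,-0.2,-0.2,-0.2,-0.2,0.1,0.2,0.2,0.2]}}

```text
time: 12.2
ee_pos: [0.4834, 0.1707, 0.039]
tcp_rot: [-179.9, 36.0, 177.4]
wrist_force: [-3.1, 0.1, 3.4]
opening: 0.0376
grasp_force: 39.7
```

```bash
python3 snap.py w6; python3 - <<'E'
from h import *
s=bot.camera("scene"); cv2.imwrite("pics/s6.png",s); t=bot.camera("top"); cv2.imwrite("pics/t6.png",t)
g=lambda i:np.clip(255*(i/255.)**.5,0,255).astype(np.uint8)
a=cv2.imread("pics/w6.png")[90:390,200:440]
o=np.zeros((600,800,3),np.uint8); o[:600,:480]=cv2.resize(g(a),(480,600))
o[:300,490:790]=cv2.resize(g(s[260:320,275:335]),(300,300),interpolation=cv2.INTER_CUBIC)
o[300:600,490:790]=cv2.resize(g(t[180:240,220:280]),(300,300),interpolation=cv2.INTER_CUBIC)
cv2.imwrite("pics/c7.png",o)
E
```

```text
12.2 [0.4834 0.1707 0.039 ] [-179.934    36.0023  177.3694] [ 30.7123 -33.9495 -48.587   44.1374 -18.9083  28.0359] 0.0375884459412218 [-3.1097  0.1377  3.3783]
```

View pics/c7.png

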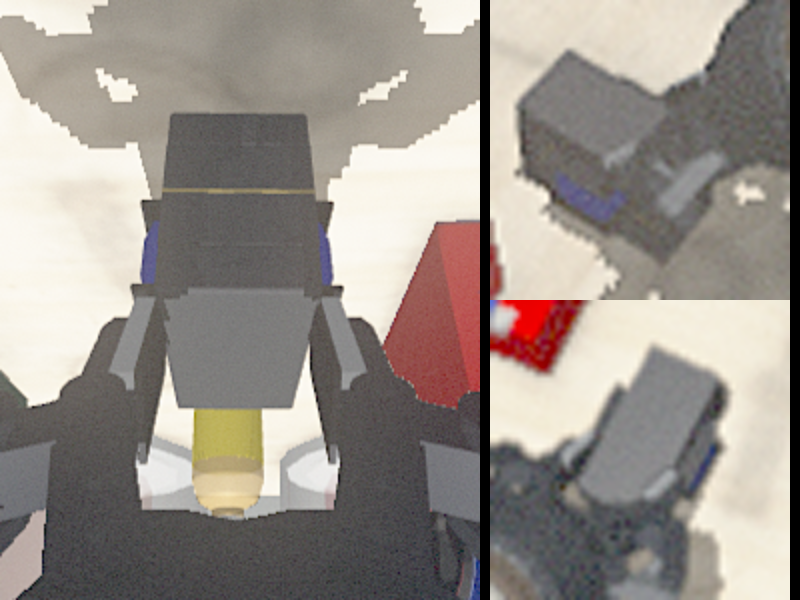

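```bash
python3 - <<'E'
from h import *
import json
np.set_printoptions(suppress=True,precision=4)
ms,mt=cam("scene"),cam("top"); p=np.array([.4834,.1707,.039]); R=Ro.from_euler('xyz',[-179.93,36.0,177.37],degrees=True).as_matrix()
for k in(-.04,-.03,-.02,-.01,0,.008):
    q=p+k*R[:,2]+np.array([0,.024,0]); print(k,q,proj(ms,q)[0],proj(mt,q)[0])
print("core near-left bottom/top",proj(ms,[.4874-.042-.001,.1696+.022,0]),proj(ms,[.4454,.1916,.06]))
E
```

```text
-0.04 [0.4599 0.1958 0.0714] [303.1311 294.5417] [236.3328 211.2119]
-0.03 [0.4658 0.1955 0.0633] [301.1294 295.3263] [237.9085 209.8023]
-0.02 [0.4717 0.1953 0.0552] [299.1611 296.0979] [239.4606 208.4139]
-0.01 [0.4775 0.195  0.0471] [297.2253 296.8567] [240.9896 207.0461]
0 [0.4834 0.1947 0.039 ] [295.3212 297.6032] [242.496  205.6985]
0.008 [0.4881 0.1945 0.0325] [293.8202 298.1915] [243.6853 204.6347]
core near-left bottom/top [[310.8516 313.7764]] [[309.8347 299.0181]]
```

```bash
python3 - <<'E'
from h import *
np.set_printoptions(suppress=True,precision=4)
ms,mt,mw=cam("scene"),cam("top"),cam("wrist")
for uv in((310,301),(322,291),(305,292)):
  o,d=ray(ms,uv)
  for y in(.19,.195,.2): print(uv,o+d*(y-o[1])/d[1])
# wrist: tip px of left/right finger in w6 (crop 200,90 scale 2)
for uv in((200+150/2,90+295/2),(200+325/2,90+295/2),(200+115/2,90+385/2)):
  o,d=ray(mw,uv)
  for y in((.19,.195) if uv[0]>318 else (.151,.147)): print("wrist",uv,o+d*(y-o[1])/d[1])
print(bot.get_obs()["ee_pos"])
w=cv2.imread("pics/w6.png"); s=cv2.imread("pics/s6.png")
print(s[286:306:1,294:326:2].max(2))
E
```

```text
(310, 301) [0.4463 0.19   0.0493]
(310, 301) [0.4428 0.195  0.0587]
(310, 301) [0.4393 0.2    0.0682]
(322, 291) [0.4144 0.19   0.1132]
(322, 291) [0.4112 0.195  0.1219]
(322, 291) [0.4081 0.2    0.1307]
(305, 292) [0.4587 0.19   0.0748]
(305, 292) [0.455  0.195  0.0839]
(305, 292) [0.4514 0.2    0.0931]
wrist (275.0, 237.5) [0.4522 0.151  0.0572]
wrist (275.0, 237.5) [0.4712 0.147  0.0468]
wrist (362.5, 237.5) [0.4253 0.19   0.0727]
wrist (362.5, 237.5) [0.4681 0.195  0.0496]
wrist (257.5, 282.5) [0.4293 0.151  0.088 ]
wrist (257.5, 282.5) [0.445  0.147  0.0821]
[0.4834 0.1707 0.039 ]
[[ 68  66  67  63  57  64  59  43  42  44  39  41  45  45  40  44]
 [ 60  64  61  64  62  65  51  47  45  55  38  50  48  41  35  46]
 [ 64  62  63  66  71  65  44  43  41  50  39  41  46  46  36  36]
 [ 66  68  58  65  87  52  37  41  44  43  46  50  42  49  42  40]
 [ 44  57  72  89  86  37  43  49  44  47  43  42  57  54  43  43]
 [ 48  44  88  87  67  44  53  54  39  48  39  52  76  89  50  44]
 [ 43  45  93  74  48  47  46  68  39  53  56  84  89  90  52  38]
 [ 51  45  73  52  38  46  42  78  65  52  72  88  90  80  49  32]
 [ 47  42  45  45  46  45  49  48  84  62  84  84  86  43  39  64]
 [ 53  44  43  45  50  43  47  46  57  70  92  88  75  39  60  94]
 [ 45  47  39  47  49  43  47  51  46  85  86  86  46  72  97 101]
 [ 55  46  42  44  46  45  44  52  57  91  91  79  28  98  88 175]
 [ 53  52  38  63  36  45  48  51  76  88  91  50  37  94  90 202]
 [ 76  55  43  73  43  45  43  57  87  81  83  36  32  98  87 117]
 [ 64  73  58  72  36  40  42  60  89  88  63  51  32  92  92 117]
 [ 70  68  70  54  44  39  43  55  76  91  53  43  46  88  93  83]
 [ 68  71  69  36  40  42  43  50  71  79  51  44  68  88  89  92]
 [ 33  62  61  41  42  56  44  47  53  48  50  46  86  92  88  85]
 [ 48  37  40  41  45  40  43  50  47  52  55  57  92  90  89  87]
 [ 88  42  35  40  46  42  42  44  45  45  47  75  90  85  89  86]]
```

```bash
python3 - <<'E'
from h import *
import json
np.set_printoptions(suppress=True,precision=1)
m=json.load(open("pics/w1.json")); p=np.array([.3716,.0025,.2659]); R=Ro.from_euler('xyz',[-179.4854,-28.1,-.0137],degrees=True).as_matrix()
for k in(-.06,-.045,-.03,-.018,-.005,.008):
    print(k,*[proj(m,p+R@np.array([x,y,k]))[0] for x in(-.011,.011) for y in(-.0427,.0427)])
E
```

```text
-0.06 [216.5 317.3] [419.4 317.3] [211.  271.4] [425.  271.4]
-0.045 [226.8 295.3] [409.2 295.4] [222.4 253.2] [413.7 253.3]
-0.03 [235.3 277.4] [400.9 277.4] [231.6 238.5] [404.6 238.6]
-0.018 [240.9 265.2] [395.3 265.3] [237.8 228.6] [398.4 228.7]
-0.005 [246.3 253.8] [390.  253.9] [243.6 219.4] [392.7 219.4]
0.008 [251.  243.9] [385.4 243.9] [248.6 211.4] [387.7 211.5]
```

{"op": "carry_out", "data": {"linear": [[0,0,0],[0,0,0],[0,0,0],[0,0,0],[0,0,0],[-0.12,0,-0.49],[-0.12,0,-0.49],[-0.13,0,-0.49],[0,0,0],[0,0,0]], "rotation": [[0,0,0],[0,0,0],[0,0,0],[0,0,0],[0,0,0],[0,0,0],[0,0,0],[0,0,0],[0,0,0],[0,0,0]], "grip": [-1,-1,-1,-1,-1,-1,-1,-1,-1,-1]}}

```text
time: 13.35
ee_pos: [0.4757, 0.1706, 0.0089]
tcp_rot: [-179.9, 36.0, 177.4]
wrist_force: [0.3, -0.3, -0.5]
opening: 0.0857
grasp_force: 0.0
```

{"op": "carry_out", "data": {"linear": [[0,0,0],[0,0,0],[0,0,0],[0,0,0],[0,0,0],[0,0,0],[0,0,0]], "rotation": [[0,0,0],[0,0,0],[0,0,0],[0,0,0],[0,0,0],[0,0,0],[0,0,0]], "grip": [0.4,0.4,0.4,0.4,0.4,0.4,0.4], "grip_force": 80}}

```text
time: 14.05
ee_pos: [0.4763, 0.1709, 0.0101]
tcp_rot: [-180.0, 36.0, 177.4]
wrist_force: [-4.7, 0.4, 5.8]
opening: 0.0384
grasp_force: 81.6
```

```bash
python3 - <<'E'
from h import *
s=bot.camera("scene"); cv2.imwrite("pics/s7.png",s); t=bot.camera("top"); cv2.imwrite("pics/t7.png",t)
E
python3 snap.py w7; sed 's/s3.png/s7.png/;s/t3.png/t7.png/;s/272,316,264,318/272,306,264,318/;s/236,275,180,212/240,275,180,206/' f4.py > f6.py; python3 f6.py
```

```text
14.15 [0.4763 0.1709 0.0101] [-179.9645   36.0424  177.3518] [ 31.339  -33.872  -51.7971  40.9878 -19.2338  28.6021] 0.03872924860507987 [-2.8042  0.3162  5.9391]
core [ 0.487   0.1715 -0.1396] -8.001199775556652 102.64313725490196 802 283
core [ 0.4884  0.173  -0.1751] -10.033138475552095 62.38431372549019 802 283
core [ 0.486   0.1685 -0.0484] -2.7724654359325185 21.215686274509807 802 283
before, same windows [ 0.4852  0.1713 -0.0882]
closed tip in scene/top/wrist px [array([[310.3204, 297.5619]]), array([[247.6729, 218.85  ]]), array([[316.2387, 248.2016]])]
```

{"op": "carry_out", "data": {"linear": [[0,0,0.5],[0,0,1],[0,0,1],[0,0,1],[0,-0.4,0.5],[0,-0.9,0],[0,-0.9,0],[0,-0.9,0],[0,-0.9,0],[0,-0.9,0],[0,-0.9,0],[0,-0.9,0]], "rotation": [[0,0,0],[0,0,0],[0,0,0],[0,0,0],[0,0,0.05],[0,0,0.05],[0,0,0.05],[0,0,0.05],[0,0,0.05],[0,0,0.05],[0,0,0.05],[0,0,0]], "grip": [0.4,0.4,0.4,0.4,0.4,0.4,0.4,0.4,0.4,0.4,0.4,0.4]}}

```text
time: 15.4
ee_pos: [0.4749, 0.0352, 0.088]
tcp_rot: [-179.9, 35.9, -179.8]
wrist_force: [-0.9, -0.1, -5.1]
opening: 0.0386
grasp_force: 81.6
```

```bash
python3 -c "
from h import *
delta([.465,-.0226,.0431],Rt(.17,36))"
```

```text
t 15.4 lin units [-0.49 -2.89 -2.24] rot units [ 0.01 -0.02  0.  ] q [  6.8 -47.2 -50.1  51.4  -4.    5.4] F [-0.9 -0.1 -5.1] op 0.0386
```

{"op": "carry_out", "data": {"linear": [[0.17,-0.96,0],[0.17,-0.96,0],[0.16,-0.97,0],[0,0,-0.74],[0,0,-0.75],[0,0,-0.75],[0,0,0],[0,0,0]], "rotation": [[0,0,0],[0,0,0],[0,0,0],[0,0,0],[0,0,0],[0,0,0],[0,0,0],[0,0,0]], "grip": [0.4,0.4,0.4,0.4,0.4,0.4,0.4,0.4]}}

```text
time: 16.2
ee_pos: [0.4853, -0.021, 0.0437]
tcp_rot: [-179.9, 35.9, -179.8]
wrist_force: [0.1, 0.2, -4.8]
opening: 0.0383
grasp_force: 82.5
```

```bash
python3 snap.py w8; cat > f8.py <<'E'
import json,sys
exec(open("f3.py").read().split("BASE=PRESS")[0])
s=bot.camera("scene");t=bot.camera("top"); n=sys.argv[1]; cv2.imwrite(f"pics/s{n}.png",s);cv2.imwrite(f"pics/t{n}.png",t)
delta([.5733,-.0226,.0401],Rt(.17,36))
E
python3 f8.py 8
python3 - <<'E'
# pad height: red ring and pad in scene0; predicted pixels for pad face corner candidates
from h import *
np.set_printoptions(suppress=True,precision=1)
ms=cam("scene"); c=np.array([.5835,-.0226,0])
for z in(.100,.106,.112,.118): print(z,"pad bottom FL,FR,BL",*[proj(ms,c+[x,y,z])[0] for x,y in((-.022,.019),(-.022,-.019),(.022,.019))])
s=cv2.imread("pics/scene0.png"); f=s.astype(int)
r=(f[...,2]-f[...,1]>30)&(f[...,2]-f[...,0]>30); ys,xs=np.nonzero(r[185:215,295:330]); print("red px",list(zip(xs+295,ys+185)))
w=cv2.imread("pics/scene0.png")[190:214,296:326].max(2); print(w[:, ::1])
E
```

```text
16.2 [ 0.4853 -0.021   0.0437] [-179.9233   35.8985 -179.8156] [ -3.9804 -45.1138 -54.1173  45.1655   2.3641  -3.3756] 0.03833179362420786 [ 0.0665  0.2482 -4.8332]
t 16.35 lin units [ 4.35 -0.08 -0.27] rot units [0.01 0.01 0.  ] q [ -4.  -45.1 -54.   45.1   2.4  -3.4] F [ 0.6 -0.5 -4.9] op 0.0387
0.1 pad bottom FL,FR,BL [312.8 212.8] [320.8 203.7] [298.4 206.3]
0.106 pad bottom FL,FR,BL [312.8 211.1] [320.8 202.1] [298.3 204.7]
0.112 pad bottom FL,FR,BL [312.7 209.4] [320.8 200.4] [298.2 203. ]
0.118 pad bottom FL,FR,BL [312.7 207.7] [320.7 198.7] [298.1 201.3]
red px [(np.int64(313), np.int64(199)), (np.int64(309), np.int64(200)), (np.int64(311), np.int64(200))]
[[ 52  42  47  46  50  45  49  45  41  39  42  45  34  49  53  41  51  44
   47  65  78  49  87 155 188 171 158 163 160 157]
 [ 45  49  31  42  40  48  50  44  47  46  47  47  53  49  51  41  51  47
   51  69  53  69 162 192 178 167 162 167 167 164]
 [ 70 148  97  46  31  41  42  45  48  50  45  48  44  48  49  54  47  50
   42  48  52 118 215 191 185 176 172 172 177 176]
 [107 229 178 137  91  39  32  42  45  53  43  44  4
[... 1873 characters left out ...]
 69  67  91 165 127  87
   94 160 168 158 158 161 158 158 163 164 156 163]
 [ 47  49  47  48  53  52  48  57  51  50  48  47  43  44  85 161 168 142
  138 170 169 161 162 160 157 154 157 153 157 156]
 [ 46  56  46  42  51  50  46  44  44  46  45  51  50  46  44  71 124 150
  161 172 166 163 161 161 155 149 152 154 159 158]
 [ 42  43  51  52  54  45  50  52  43  42  51  47  47  55  58  61  85  91
  120 149 145 164 176 168 162 153 153 157 157 155]
 [ 43  49  49  53  47  50  53  65  59  52  50  42  45  58  80  75  84  79
   77  77  88 128 153 168 167 163 157 164 165 163]
 [ 47  52  50  51  52  48  67  79  79  62  54  54  56  48  43  52  80  80
   89  84  70  78  92 127 155 161 171 172 171 166]]
```

{"op": "carry_out", "data": {"linear": [[0.8,-0.08,0],[0.9,0,0],[0.9,0,0],[0.8,0,0],[0.7,0,0],[0,0,0],[0,0,-0.1],[0,0,-0.1],[0,0,0]], "rotation": [[0,0,0],[0,0,0],[0,0,0],[0,0,0],[0,0,0],[0,0,0],[0,0,0],[0,0,0],[0,0,0]], "grip": [0.4,0.4,0.4,0.4,0.4,0.4,0.4,0.4,0.4]}}

```text
time: 17.25
ee_pos: [0.5676, -0.0227, 0.0404]
tcp_rot: [-179.9, 36.0, -179.8]
wrist_force: [0.2, 0.8, -5.1]
opening: 0.039
grasp_force: 82.4
```

```bash
python3 f8.py 9
```

```text
t 17.35 lin units [ 0.27  0.01 -0.03] rot units [0.01 0.   0.01] q [ -3.4 -29.  -46.3  36.7   2.   -2.9] F [ 1.2  0.3 -5.1] op 0.0386
```

{"op": "carry_out", "data": {"linear": [[0.05,0,-0.05],[0.05,0,-0.05],[0,0,0]], "rotation": [[0,0,0],[0,0,0],[0,0,0]], "grip": [0.4,0.4,0.4]}}

```text
time: 17.65
ee_pos: [0.5696, -0.0229, 0.0384]
tcp_rot: [-179.9, 35.9, -179.8]
wrist_force: [-5.4, -0.2, -2.1]
opening: 0.0384
grasp_force: 83.1
```

{"op": "carry_out", "data": {"linear": [[0,0,-0.05],[0,0,-0.05],[0,0,0]], "rotation": [[0,0,0],[0,0,0],[0,0,0]], "grip": [0.4,0.4,0.4]}}

```text
time: 17.95
ee_pos: [0.5696, -0.0229, 0.0381]
tcp_rot: [-179.9, 36.0, -179.8]
wrist_force: [-29.9, -0.9, 17.2]
opening: 0.0387
grasp_force: 86.9
```

{"op": "carry_out", "data": {"linear": [[0,0,0.06],[0,0,0]], "rotation": [[0,0,0],[0,0,0]], "grip": [0.4,0.4]}}

```text
time: 18.15
ee_pos: [0.5696, -0.0229, 0.0382]
tcp_rot: [-179.9, 36.0, -179.8]
wrist_force: [-14.9, 0.6, 4.6]
opening: 0.0387
grasp_force: 84.4
```

```bash
python3 f8.py 10; python3 snap.py w10
```

```text
t 18.25 lin units [0.19 0.02 0.09] rot units [ 0.01 -0.    0.01] q [ -3.4 -28.6 -46.3  36.3   2.   -2.9] F [-15.6  -0.2   4. ] op 0.0386
18.25 [ 0.5696 -0.0229  0.0382] [-179.904    35.9681 -179.8325] [ -3.3804 -28.57   -46.3273  36.322    1.9871  -2.8726] 0.03858116330141036 [-15.6165  -0.2297   4.0027]
```

{"op": "carry_out", "data": {"linear": [[0,0,0],[0,0,0],[0,0,0],[0,0,0],[0,0,0],[-0.4,0,0.55],[-0.55,0,0.75],[-0.55,0,0.75],[-0.5,0,0.75],[0,0,0],[0,0,0]], "rotation": [[0,0,0],[0,0,0],[0,0,0],[0,0,0],[0,0,0],[0,0,0],[0,0,0],[0,0,0],[0,0,0],[0,0,0],[0,0,0]], "grip": [-0.2,-0.4,-0.7,-1,-1,-1,-1,-1,-1,-1,-1]}}

```text
time: 19.4
ee_pos: [0.5304, -0.0228, 0.094]
tcp_rot: [-179.9, 36.1, -179.8]
wrist_force: [-0.6, -0.2, -1.5]
opening: 0.085
grasp_force: 0.0
```

```bash
python3 snap.py w11; python3 f8.py 11; cat > f9.py <<'E'
# silhouette of lower/front part of the core on the press, wrist view; print profile numbers
import json
from fit import *
np.set_printoptions(suppress=True,precision=4,linewidth=200)
w=cv2.imread("pics/w11.png"); m=json.load(open("pics/w11.json"))
c,sn=np.cos(.003),np.sin(.003); Rz=np.array([[c,-sn,0],[sn,c,0],[0,0,1]])
def pp(x,y,z): return proj(m,Rz@np.array([x,y,z])+[.5835,-.0226,0])[0]
for n,a in(("core front bottom L,R",[(-.041,.02,.028),(-.041,-.02,.028)]),("core front top L,R",[(-.041,.02,.088),(-.041,-.02,.088)]),("anvil front L,R",[(-.05,.028,.028),(-.05,-.028,.028)]),("base front top",[(-.06,.055,.02),(-.06,-.055,.02)]),("pad face front",[(-.022,.019,.113),(-.022,-.019,.113)])): print(n,*[pp(*q) for q in a])
E
python3 f9.py
```

```text
19.4 [ 0.5304 -0.0228  0.094 ] [-179.9188   36.0516 -179.8324] [ -3.7595 -37.2708 -44.9815  46.2972   2.2289  -3.1765] 0.08504365062001581 [-0.6277 -0.2276 -1.5043]
t 19.55 lin units [ 2.18  0.01 -2.62] rot units [ 0.01 -0.01  0.01] q [ -3.8 -37.2 -45.   46.3   2.2  -3.2] F [-0.2  0.6 -0.3] op 0.0853
core front bottom L,R [344.9109 166.3292] [292.4697 166.3076]
core front top L,R [349.6554 235.9479] [287.6321 235.9068]
anvil front L,R [356.5942 158.168 ] [280.796 158.139]
base front top [394.2785 140.6242] [243.1586 140.5758]
pad face front [348.0125 284.4322] [289.2246 284.3831]
```

```bash
cat >> f9.py <<'E'
g=cv2.GaussianBlur(w,(3,3),0).astype(int)
for v in(130,136,150,154,160,172,180,190,200,210,220,230): print(v,g[v,236:404:3].max(1))
for u in(300,318,335): print("col",u,g[128:300:2,u].max(1))
E
python3 f9.py | tail -15
```

```text
238 239 238 240 244 246 246]
200 [207 209 211 213 213 215 216 216 214  91 101  95  95  47  47  44  44  42  42  38  36  37  38  37  36  36  38  38  38  36  35  36  36  39  39  38  38  39  40  43  44  67 100  99 100 101  95 203 238
 239 243 244 245 246 245 245]
210 [216 214 184  89  90  93  91  92  90  86  49  52  49  88  48  47  63  76  40  38  38  38  38  38  40  37  38  38  36  36  36  36  37  39  39  40  40  43  74  39  49  49  52 102  99  99 163 244 244
 244 244 243 243 242 243 237]
220 [239 239 237 236 238 236 234 218 216 205 188  47  50  52  51  53  76  77  43  41  40  41  39  39  37  37  38  37  36  36  38  40  38  37  39  41  41  41  77  74  48  49  48  82 100 134 247 245 245
 246 246 245 244 243 243 241]
230 [245 244 243 243 243 241 242 243 243 243 245 207  96 102  79  43  54  52  48  46  44  42  43  43  42  39  40  40  39  38  38  40  40  42  41  41  41  42  63  61  75  97  99 100 108 250 247 247 247
 247 247 247 246 246 247 248]
col 300 [ 51  53  56  59  75  94  98  97  97  97  91  97 101 112 191 203 203 206 143  34  39  38  38  37  38  39  39  38  38  38  38  38  36  53  6
[... 217 characters left out ...]
 54  54  55  59  76  94  97  97  96  97  94  99 103 115 197 205 206 207 148  33  37  38  37  41  40  40  36  37  35  36  37  38  34  51  64  37  38  36  36  34  37  37  36  38  37  36  37  38  39
  39  40  39  58  66  64  63  64  61  64  63  53  37  37  38  38  39  38  36  37  39  37  39  36  38  39  40  41  48  66  94  99 102 104 106 124 201]
col 335 [ 52  53  53  60  79  97  99  98  98  97  94  99 102 118 196 205 204 208 161  39  37  39  38  39  37  39  40  37  38  39  37  38  36  47  83  36  39  38  38  40  38  39  38  37  41  36  37  39  39
  38  41  42  57  68  65  64  62  63  63  63  57  36  38  39  37  38  37  38  38  37  38  37  36  37  38  39  40  46  68  95  96 101 104 104 118 195]
```

```bash
cat > f10.py <<'E'
import json
from h import *
w=cv2.GaussianBlur(cv2.imread("pics/w11.png"),(3,3),0).max(2).astype(int)
def edges(v,a,b,th):
    r=w[v-1:v+2].mean(0); d=np.diff(r)
    return [(u+.5,round(d[u])) for u in range(a,b) if abs(d[u])>th and abs(d[u])==max(abs(d[u-2:u+3]))]
for v in(146,150,158,161,168,172,176,184): print(v,edges(v,235,405,9))
E
python3 f10.py
```

```text
146 [(246.5, -60), (250.5, 27), (256.5, -25), (264.5, 22), (269.5, -24), (366.5, 27), (374.5, -9), (380.5, -42), (386.5, -17), (390.5, 74)]
150 [(246.5, -45), (254.5, -42), (267.5, 39), (273.5, -44), (362.5, 55), (368.5, -47), (382.5, 46), (389.5, 61)]
158 [(249.5, -53), (252.5, -23), (269.5, 67), (273.5, -39), (281.5, 51), (355.5, -58), (363.5, 32), (366.5, -47), (387.5, 70)]
161 [(250.5, -59), (269.5, 24), (281.5, 58), (354.5, -46), (367.5, -17), (386.5, 76)]
168 [(252.5, -55), (282.5, 58), (291.5, -73), (344.5, 57), (354.5, -51), (384.5, 68)]
172 [(253.5, -55), (283.5, 57), (291.5, -88), (346.5, 77), (353.5, -60), (383.5, 72)]
176 [(254.5, -61), (283.5, 50), (291.5, -94), (346.5, 77), (353.5, -49), (382.5, 73)]
184 [(256.5, -63), (285.5, 46), (290.5, -58), (346.5, 54), (352.5, -58), (355.5, 23), (380.5, 71)]
```

```bash
cat > ik.py <<'E'
from h import *
from scipy.optimize import least_squares
D=np.array([[-66.1204,5.005,10.0443,95.1009,-.0036,.2225,-.5027,.2068,-179.9384,.0036,23.8796],
[-.0647,-47.837,-26.3475,83.3898,.5386,.3716,.0025,.2659,-179.4854,-28.1002,-.0137],
[20.5486,-8.9603,-1.8287,97.3096,-.439,.4161,.1534,.222,-179.5267,.0206,175.9735],
[38.8262,-45.0112,-46.4662,60.0062,-22.8851,.4082,.1743,.1031,179.868,35.9679,177.1397],
[33.3423,-38.2898,-51.2577,46.6244,-20.2445,.454,.1707,.0341,-179.9283,35.9853,177.3853],
[32.4574,-37.0085,-50.1287,46.1944,-19.8094,.4633,.1706,.0388,-179.9256,35.9926,177.368],
[31.2288,-34.8755,-49.0523,44.7465,-19.1524,.4773,.1709,.0391,-179.9519,35.9948,177.3767],
[31.339,-33.872,-51.7971,40.9878,-19.2338,.4763,.1709,.0101,-179.9645,36.0424,177.3518],
[-3.9804,-45.1138,-54.1173,45.1655,2.3641,.4853,-.021,.0437,-179.9233,35.8985,-179.8156],
[-3.3804,-28.57,-46.3273,36.322,1.9871,.5696,-.0229,.0382,-179.904,35.9681,-179.8325],
[-3.7595,-37.2708,-44.9815,46.2972,2.2289,.5304,-.0228,.094,-179.9188,36.0516,-179.8324]])
def basis(q2,q3,P): # x,z rows for A(2),B(2),C(2)
    f=lambda a:np.array([[np.cos(a),np.sin(a)],[-np.sin(a),np.cos(a)]])
    return np.hstack([f(q2),f(q2-q3),f(P)])
M,b=[],[]
for d in D:
    q=np.radians(d[:5]); tz=Ro.from_euler('xyz',d[8:],degrees=True).as_matrix()[:,2]; c,s=np.cos(q[0]),np.sin(q[0])
    R=np.array([[c,s,0],[-s,c,0],[0,0,1]]); p=R@d[5:8]; t=R@tz
    B=basis(q[1],q[2],q[1]-q[2]+q[3])
    M+= [np.r_[B[0],0,t[0]],np.r_[B[1],1,t[2]],np.r_[np.zeros(6),0,t[1]]]; b+=[p[0],p[2],p[1]]
M,b=np.array(M),np.array(b); X=np.linalg.lstsq(M,b,rcond=1e-4)[0]; RES=np.abs(M@X-b).max()
def ik(pos,d,q0=(-5,-30,-30,60)):
    d=np.array(d)
    def f(v):
        q=np.radians(v); c,s=np.cos(q[0]),np.sin(q[0]); R=np.array([[c,s,0],[-s,c,0],[0,0,1]]); p=R@np.array(pos);t=R@d
        P=q[1]-q[2]+q[3]; B=basis(q[1],q[2],P); w=p-X[7]*t
        return [B[0]@X[:6]-w[0],B[1]@X[:6]+X[6]-w[2],w[1],.3*(P-np.arctan2(-t[2],t[0]))]
    r=least_squares(f,q0); return np.round(r.x,1),r.cost
E
python3 - <<'E'
from ik import *
print(X,RES)
print(ik([.5304,-.0228,.094],[.588,0,-.809]))
ax=np.array([.6135,-.0976,.192])
for rad in(.093,):
  for t in(-10,0,13,20,30,40,45):
    a=np.radians(t); d=np.array([np.sin(a),0,-np.cos(a)])
    for tt in (t,0):
      e=np.radians(tt); de=np.array([np.sin(e),0,-np.cos(e)]); pos=ax-.14*d+.047*de; print(t,tt,np.round(pos,4),*ik(pos,de))
# knob
for n in("0","11"):
    t=cv2.imread("pics/top0.png" if n=="0" else "pics/t11.png"); s=cv2.imread("pics/scene0.png" if n=="0" else "pics/s11.png"); ps=[]
    for i,(x0,x1,y0,y1) in((t,(370,395,160,184)),(s,(306,328,100,120))):
        m=(i[y0:y1,x0:x1].max(2)<60).astype(np.uint8); m=cv2.morphologyEx(m,cv2.MORPH_OPEN,np.ones((5,5),np.uint8)); M_=cv2.moments(m,True); ps.append((x0+M_["m10"]/M_["m00"],y0+M_["m01"]/M_["m00"],M_["m00"]))
    print(n,np.round(ps,1),tri([ray(cam("top"),ps[0][:2]),ray(cam("scene"),ps[1][:2])]))
E
```

```text
[ 1.07921696e-04  4.20099255e-01  5.18795832e-01  3.60178855e-02
  1.44364484e-01 -1.35114015e-04  1.60149167e-01  3.08922500e-01] 4.5038281799745714e-05
(array([ -3.7, -37.2, -44.9,  46.3]), np.float64(6.981256216695976e-20))
-10 -10 [ 0.6296 -0.0976  0.2836] [ -8.1  36.5  59.  122.4] 4.546036627523271e-14
-10 0 [ 0.6378 -0.0976  0.2829] [ -8.7  22.4  39.6 107.2] 1.959906301269979e-12
0 0 [ 0.6135 -0.0976  0.285 ] [ -9.   18.5  34.7 106.3] 7.292758416525599e-14
0 0 [ 0.6135 -0.0976  0.285 ] [ -9.   18.5  34.7 106.3] 7.292758416525599e-14
13 13 [ 0.5926 -0.0976  0.2826] [-10.6   0.1  12.2  89.3] 3.740056667220276e-21
13 0 [ 0.582  -0.0976  0.2814] [ -9.5  13.4  28.  104.6] 5.133177928459323e-16
20 20 [ 0.5817 -0.0976  0.2794] [-11.6  -9.    1.6  81. ] 1.429294949803271e-13
20 0 [ 0.5656 -0.0976  0.2766] [ -9.8  10.7  24.3 103.6] 3.320180267407191e-17
30 30 [ 0.567  -0.0976  0.2725] [-13.3 -21.5 -12.7  69.5] 2.368201623870793e-19
30 0 [ 0.5435 -0.0976  0.2662] [-10.2   7.1  19.1 101.9] 5.9322540894392255e-19
40 40 [ 0.5537 -0.0976  0.2632] [-15.4 -33.6 -26.2  58.4] 1.791902543698454e-22
40 0 [ 0.5235 -0.0976  0.2522] [-10.6   3.8  13.9 100.1] 1.0377127938415922e-20
45 45 [ 0.5477 -0.0976  0.2578] [-16.5 -39.5 -32.8  52.9] 4.479603273922094e-20
45 0 [ 0.5145 -0.0976  0.244 ] [-10.7   2.3  11.4  99.1] 1.4008917620248931e-21
0 [[381.9 172.9 209. ]
 [316.  111.2 155. ]] [ 0.60667419 -0.09644488  0.33308962]
11 [[381.9 172.9 210. ]
 [316.1 110.9 151. ]] [ 0.60640912 -0.09636893  0.33387274]
```

```bash
python3 - <<'E'
from ik import *
for pos,t in(([.53,-.023,.18],36),([.53,-.04,.25],36),([.53,-.05,.28],30),([.55,-.08,.34],20),([.6085,-.097,.36],3)):
    a=np.radians(t); print(pos,t,*ik(pos,[np.sin(a),0,-np.cos(a)]))
delta([.53,-.05,.28],Rt(0,30))
E
```

```text
[0.53, -0.023, 0.18] 36 [ -3.8 -37.  -35.3  55.8] 1.316620837973235e-21
[0.53, -0.04, 0.25] 36 [ -6.5 -35.1 -26.5  62.8] 1.5907062009355399e-18
[0.53, -0.05, 0.28] 30 [ -7.6 -27.5 -15.8  71.9] 2.5550822260578705e-16
[0.55, -0.08, 0.34] 20 [-10.2 -11.    6.9  88.2] 2.167952872132203e-14
[0.6085, -0.097, 0.36] 3 [ -9.3  19.5  45.1 112.6] 1.9149947700326003e-12
t 19.55 lin units [ 0.01 -1.36  9.38] rot units [ 0.01  0.74 -0.02] q [ -3.8 -37.2 -45.   46.3   2.2  -3.2] F [-0.2  0.6 -0.3] op 0.0853
```

{"op": "carry_out", "data": {"linear": [[0,0,0.9],[0,0,0.9],[0,0,0.9],[0,0,0.9],[0,-0.2,0.9],[0,-0.2,0.9],[0,-0.24,1],[0,-0.24,1],[0,-0.24,1],[0,-0.24,1]], "rotation": [[0,0,0],[0,0,0],[0,0,0],[0,0,0],[0,0,0],[0,0.15,0],[0,0.15,0],[0,0.15,0],[0,0.15,0],[0,0.15,0]], "grip": [-1,-1,-1,-1,-1,-1,-1,-1,-1,-1]}}

```text
time: 20.55
ee_pos: [0.5303, -0.0502, 0.2815]
tcp_rot: [-180.0, 29.9, -179.8]
wrist_force: [0.3, 0.1, 0.8]
opening: 0.0855
grasp_force: 0.0
```

{"op": "carry_out", "data": {"linear": [[0.3,-0.39,1],[0.4,-0.39,1],[0.7,-0.39,0.8],[0.8,-0.39,0.6],[0.8,-0.39,0.6],[0.9,-0.39,0.5],[0,0,0],[0,0,0]], "rotation": [[0,0.56,0],[0,0.56,0],[0,0.56,0],[0,0.56,0],[0,0.56,0],[0,0.56,0],[0,0,0],[0,0,0]], "grip": [-1,-1,-1,-1,-1,-1,-0.5,-0.5]}}

```text
time: 21.35
ee_pos: [0.6037, -0.0941, 0.3661]
tcp_rot: [180.0, 4.6, -179.9]
wrist_force: [0.0, 0.3, 0.5]
opening: 0.064
grasp_force: 0.0
```

```bash
python3 snap.py w12; python3 -c "
from h import *
delta([.6089,-.097,.285],Rt(0,3))"
```

```text
21.35 [ 0.6037 -0.0941  0.3661] [ 179.95      4.6115 -179.878 ] [ -9.2678  16.9412  42.4455 110.9625   0.8009  -9.36  ] 0.06403061123955053 [0.0409 0.2667 0.4685]
t 21.4 lin units [ 0.32 -0.16 -4.13] rot units [-0.    0.22 -0.02] q [ -9.3  16.7  42.3 111.    0.8  -9.4] F [-0.9  0.  -0.1] op 0.0639
```

{"op": "carry_out", "data": {"linear": [[0.16,-0.08,-0.7],[0.16,-0.08,-0.9],[0,0,-0.9],[0,0,-0.9],[0,0,-0.73],[0,0,0],[0,0,0],[0,0,0],[0,0,0],[0,0,0],[0,0,0]], "rotation": [[0,0.11,0],[0,0.11,0],[0,0,0],[0,0,0],[0,0,0],[0,0,0],[0,0,0],[0,0,0],[0,0,0],[0,0,0],[0,0,0]], "grip": [-0.5,-0.5,-0.5,-0.5,-0.5,-0.5,0.4,0.4,0.4,0.4,0.4], "grip_force": 30}}

```text
time: 22.5
ee_pos: [0.6086, -0.0973, 0.2883]
tcp_rot: [-180.0, 3.2, -179.9]
wrist_force: [-1.9, -1.0, 7.2]
opening: 0.034
grasp_force: 29.8
```

```bash
python3 -c "
from h import *
delta([.6089,-.097,.285],Rt(0,3))"
```

```text
t 22.5 lin units [ 0.01  0.01 -0.16] rot units [ 0.    0.03 -0.01] q [ -9.3  13.9  29.3 102.3   0.5  -9.4] F [-1.9 -1.   7.2] op 0.034
```

```bash
cat > arc.py <<'E'
import sys
from h import *
a,b,n=map(float,sys.argv[1:4]); n=int(n); R=.093
t=np.radians(np.linspace(a,b,n+1)); x=-R*np.sin(t)/.02; z=R*np.cos(t)/.02
print("dx",np.round(np.diff(x),2).tolist(),"\ndz",np.round(np.diff(z),2).tolist(),"\nry",round(-(b-a)/n/8,3))
E
python3 arc.py 3 44 9; python3 arc.py 44 -9.5 11; python3 arc.py -9.5 44 11
cat > ram.py <<'E'
from h import *
r0,b0=cv2.imread("pics/s11.png"),None
def shift(img,box,ref=r0):
    x0,x1,y0,y1=box; tpl=cv2.cvtColor(ref,cv2.COLOR_BGR2GRAY)[y0:y1,x0:x1]; g=cv2.cvtColor(img,cv2.COLOR_BGR2GRAY)[y0-14:y1+14,x0-14:x1+14]
    k=8; T=cv2.resize(tpl,None,fx=k,fy=k,interpolation=cv2.INTER_CUBIC);G=cv2.resize(g,None,fx=k,fy=k,interpolation=cv2.INTER_CUBIC)
    r=cv2.matchTemplate(G,T,cv2.TM_CCOEFF_NORMED); _,v,_,l=cv2.minMaxLoc(r); return l[0]/k-14,l[1]/k-14,round(v,3)
if __name__=="__main__":
    import sys
    s=bot.camera("scene"); cv2.imwrite(f"pics/s{sys.argv[1]}.png",s); ms=cam("scene")
    c=np.array([.5835,-.0226,0]); px=lambda z:proj(ms,c+[0,0,z])[0]
    print("mm/px top",[round(10/(px(z)-px(z+.01))[1],2) for z in(.26,.12)],"ram top",shift(s,(303,315,151,160)),"pad",shift(s,(298,322,200,210)),"frame",shift(s,(270,290,160,180)))
E
python3 ram.py 12
```

```text
dx [-0.37, -0.36, -0.36, -0.35, -0.34, -0.33, -0.31, -0.29, -0.28] 
dz [-0.03, -0.06, -0.09, -0.12, -0.15, -0.17, -0.2, -0.22, -0.25] 
ry -0.569
dx [0.3, 0.32, 0.34, 0.35, 0.37, 0.38, 0.39, 0.39, 0.39, 0.39, 0.39] 
dz [0.26, 0.24, 0.21, 0.18, 0.15, 0.12, 0.08, 0.05, 0.02, -0.02, -0.05] 
ry 0.608
dx [-0.39, -0.39, -0.39, -0.39, -0.39, -0.38, -0.37, -0.35, -0.34, -0.32, -0.3] 
dz [0.05, 0.02, -0.02, -0.05, -0.08, -0.12, -0.15, -0.18, -0.21, -0.24, -0.26] 
ry -0.608
mm/px top [np.float64(2.92), np.float64(3.51)] ram top (-0.125, 0.625, 0.656) pad (0.0, -0.375, 0.81) frame (0.0, 0.0, 0.974)
```

{"op": "carry_out", "data": {"linear": [[-0.37,0,-0.03],[-0.36,0,-0.06],[-0.36,0,-0.09],[-0.35,0,-0.12],[-0.34,0,-0.15],[-0.33,0,-0.17],[-0.31,0,-0.2],[-0.29,0,-0.22],[-0.28,0,-0.25],[0,0,0]], "rotation": [[0,-0.57,0],[0,-0.57,0],[0,-0.57,0],[0,-0.57,0],[0,-0.57,0],[0,-0.57,0],[0,-0.57,0],[0,-0.57,0],[0,-0.57,0],[0,0,0]], "grip": [0.4,0.4,0.4,0.4,0.4,0.4,0.4,0.4,0.4,0.4]}}

```text
time: 23.55
ee_pos: [0.5458, -0.0981, 0.2547]
tcp_rot: [-179.9, 43.9, 180.0]
wrist_force: [18.7, -9.3, -21.4]
opening: 0.0344
grasp_force: 32.7
```

```bash
python3 ram.py 13; python3 -c "
from h import *
o=bot.get_obs();d=Ro.from_euler('xyz',o['tcp_rot'],degrees=True).as_matrix()[:,2];k=o['ee_pos']-.047*d-np.array([.6135,-.097,.192]);print(o['ee_pos'],k,np.hypot(k[0],k[2]),np.degrees(np.arctan2(-k[0],k[2])))
delta([.5489,-.097,.2589],Rt(0,44))"
```

```text
mm/px top [np.float64(2.92), np.float64(3.51)] ram top (0.5, 2.0, 0.702) pad (0.625, 0.75, 0.809) frame (0.0, 0.0, 0.975)
[ 0.54637303 -0.09812797  0.25522076] [-0.09964476 -0.00103036  0.09715575] 0.1391701040612272 45.724602483964816
t 23.6 lin units [0.13 0.06 0.18] rot units [ 0.01 -0.03  0.01] q [-16.3 -38.6 -31.9  54.1  11.1 -11.9] F [ 15.6  -8.8 -20.4] op 0.0342
```

{"op": "carry_out", "data": {"linear": [[0.37,-0.05,0.19],[0.32,0,0.24],[0.34,0,0.21],[0.35,0,0.18],[0.37,0,0.15],[0.38,0,0.12],[0.39,0,0.08],[0.39,0,0.05],[0.39,0,0.02],[0.39,0,-0.02],[0.39,0,-0.05],[0,0,0]], "rotation": [[0,0.61,0],[0,0.61,0],[0,0.61,0],[0,0.61,0],[0,0.61,0],[0,0.61,0],[0,0.61,0],[0,0.61,0],[0,0.61,0],[0,0.61,0],[0,0.61,0],[0,0,0]], "grip": [0.4,0.4,0.4,0.4,0.4,0.4,0.4,0.4,0.4,0.4,0.4,0.4]}}

```text
time: 24.8
ee_pos: [0.6296, -0.0969, 0.2768]
tcp_rot: [179.7, -9.6, -179.8]
wrist_force: [-11.5, 7.9, -37.5]
opening: 0.0343
grasp_force: 35.8
```

```bash
cat > kn.py <<'E'
from h import *
import sys
o=bot.get_obs();d=Ro.from_euler('xyz',o['tcp_rot'],degrees=True).as_matrix()[:,2];k=o['ee_pos']-.047*d-np.array([.6135,-.097,.192]);print("knob rad",np.hypot(k[0],k[2]).round(4),"tau",np.degrees(np.arctan2(-k[0],k[2])).round(2))
t=np.radians(float(sys.argv[1])); delta([.6135-.093*np.sin(t),-.0975,.192+.093*np.cos(t)],Rt(0,float(sys.argv[1])))
E
python3 kn.py -9.5; python3 ram.py 14
```

```text
knob rad 0.1333 tau -10.36
t 24.8 lin units [-0.04 -0.03  0.35] rot units [-0.04 -0.01 -0.02] q [ -8.2  34.9  55.9 120.5  -1.1  -8.3] F [-11.5   7.9 -37.5] op 0.0343
mm/px top [np.float64(2.92), np.float64(3.51)] ram top (-14.0, 12.625, 0.669) pad (4.375, 1.625, 0.725) frame (-0.125, -0.375, 0.888)
```

{"op": "carry_out", "data": {"linear": [[0,0,0],[0,0,0],[-0.02,-0.03,0.17],[-0.02,0,0.18],[0,0,0],[0,0,0],[0,0,0],[0,0,0]], "rotation": [[0,0,0],[0,0,0],[-0.04,0,0],[0,0,0],[0,0,0],[0,0,0],[0,0,0],[0,0,0]], "grip": [0,0,0,0,0.4,0.4,0.4,0.4]}}

```text
time: 25.65
ee_pos: [0.6281, -0.0973, 0.295]
tcp_rot: [-179.8, -8.2, -179.9]
wrist_force: [-0.1, 7.4, 10.1]
opening: 0.0338
grasp_force: 29.4
```

```bash
python3 kn.py -9.5
```

```text
knob rad 0.151 tau -8.12
t 25.65 lin units [ 0.04 -0.01 -0.56] rot units [ 0.02  0.16 -0.02] q [ -8.1  34.2  57.3 121.2  -1.3  -8.2] F [-0.1  7.4 10.1] op 0.0338
```

{"op": "carry_out", "data": {"linear": [[0,0,0],[0,0,0],[0.02,0,-0.22],[0.02,0,-0.22],[0,0,0],[0,0,0],[0,0,0]], "rotation": [[0,0,0],[0,0,0],[0,0.05,0],[0,0.05,0],[0,0,0],[0,0,0],[0,0,0]], "grip": [0.05,0.05,0.05,0.05,0.3,0.3,0.3]}}

```text
time: 26.35
ee_pos: [0.6293, -0.0972, 0.2823]
tcp_rot: [-179.9, -9.4, -179.9]
wrist_force: [0.5, 7.6, -0.7]
opening: 0.0343
grasp_force: 30.8
```

```bash
python3 kn.py -9.5
```

```text
knob rad 0.1387 tau -9.73
t 26.35 lin units [-0.02 -0.01  0.07] rot units [ 0.01  0.01 -0.02] q [ -8.1  35.   56.7 121.   -1.4  -8.1] F [ 0.5  7.6 -0.7] op 0.0343
```

{"op": "carry_out", "data": {"linear": [[-0.39,0.03,0.05],[-0.39,0,0.02],[-0.39,0,-0.02],[-0.39,0,-0.05],[-0.39,0,-0.08],[-0.38,0,-0.12],[-0.37,0,-0.15],[-0.35,0,-0.18],[-0.34,0,-0.21],[-0.32,0,-0.24],[-0.3,0,-0.26],[0,0,0]], "rotation": [[0,-0.61,0],[0,-0.61,0],[0,-0.61,0],[0,-0.61,0],[0,-0.61,0],[0,-0.61,0],[0,-0.61,0],[0,-0.61,0],[0,-0.61,0],[0,-0.61,0],[0,-0.61,0],[0,0,0]], "grip": [0.3,0.3,0.3,0.3,0.3,0.3,0.3,0.3,0.3,0.3,0.3,0.3]}}

```text
time: 27.55
ee_pos: [0.5483, -0.0985, 0.2511]
tcp_rot: [-179.8, 43.0, 179.9]
wrist_force: [21.0, -2.8, -24.1]
opening: 0.0341
grasp_force: 33.3
```

```bash
python3 kn.py 44; python3 ram.py 15; python3 - <<'E'
from ram import *
ms=cam("scene")
ref=cv2.imread("pics/scene0.png")
for n in("s12","s13","s15"):
    i=cv2.imread(f"pics/{n}.png"); print(n,"ramtop/scene0",shift(i,(300,316,148,162),ref),"pad",shift(i,(303,324,196,211),ref))
    print(i[145:175,308].max(1), )
E
```

```text
knob rad 0.1349 tau 46.12
t 27.55 lin units [0.03 0.05 0.39] rot units [ 0.02 -0.12  0.03] q [-16.  -37.7 -31.5  54.3  10.6 -11.8] F [ 21.   -2.8 -24.1] op 0.0341
mm/px top [np.float64(2.92), np.float64(3.51)] ram top (0.25, 5.125, 0.677) pad (6.5, 2.75, 0.65) frame (0.0, 0.0, 0.976)
s12 ramtop/scene0 (-0.125, 0.375, 0.681) pad (0.875, -14.0, 0.71)
[103  81  42  40  44  49  54  66  65 104 159 164 162 135  62  70  77  69
  72  71  70  70  63  66  84  72  49  68  85  81]
s13 ramtop/scene0 (0.25, 1.375, 0.718) pad (1.0, -14.0, 0.705)
[ 94  90  88  61  32  34  28  96 146 143 150 146 152 150 153 135  79  64
  67  69  68  65  58  60  80  73  42  66  88  79]
s15 ramtop/scene0 (0.5, 5.125, 0.551) pad (1.0, -14.0, 0.701)
[ 92  91  80  61  30  36  28  83 150 146 128 110 143 151 146 147 151 153
 125  68  62  66  69  73  80  63  40  54  81  80]
```

{"op": "carry_out", "data": {"linear": [[0.33,-0.02,0.22],[0.32,0,0.24],[0.34,0,0.21],[0.35,0,0.18],[0.37,0,0.15],[0.38,0,0.12],[0.39,0,0.08],[0.39,0,0.05],[0.39,0,0.02],[0.39,0,-0.02],[0.37,0,-0.05],[0,0,0]], "rotation": [[0,0.6,0],[0,0.6,0],[0,0.6,0],[0,0.6,0],[0,0.6,0],[0,0.6,0],[0,0.6,0],[0,0.6,0],[0,0.6,0],[0,0.6,0],[0,0.6,0],[0,0,0]], "grip": [0.3,0.3,0.3,0.3,0.3,0.3,0.3,0.3,0.3,0.3,0.3,0.3]}}

```text
time: 28.8
ee_pos: [0.6322, -0.0971, 0.2735]
tcp_rot: [180.0, -9.6, -179.8]
wrist_force: [-6.3, 10.3, -43.3]
opening: 0.0339
grasp_force: 36.3
```

```bash
python3 kn.py -9.5; python3 - <<'E'
from h import *
np.set_printoptions(linewidth=220)
for n in("scene0","s12","s15"):
    i=cv2.imread(f"pics/{n}.png"); print(n); print(i[192:226,304:324].max(2).T[::2]); print("red",(i[192:226,304:324,2].astype(int)-i[192:226,304:324,1]).T[1:14:3])
E
```

```text
knob rad 0.1306 tau -11.73
t 28.8 lin units [-0.17 -0.02  0.51] rot units [-0.   -0.02 -0.02] q [ -8.1  35.2  55.9 120.2  -1.3  -8.1] F [ -6.3  10.3 -43.3] op 0.0339
scene0
[[ 48  45  41  32  55  67  71  75  69  70  73  65  70  83  70  50  50  51  44  43  59  79  77  72  72  70  73  76  78  75  71  75  70  74]
 [ 45  43  40  46  42  58  75  80  80  71  74  72  67  68  77  67  53  48  45  51  50  54  74  80  71  74  71  70  78  74  75  72  75  76]
 [ 44  45  51  46  51  39  60  88  96  90  75  69  74  74  76  85  69  43  50  47  45  56  54  76  74  75  74  71  74  74  75  73  74  75]
 [ 49  44  52  45  49  50  62  81  95  91  76  70  73  75  69  76  91  85  44  58  80  43  44  66  77  75  75  69  74  75  71  78  71  71]
 [ 47  51  45  46  48  46  62  88  94  92  76  72  76  69  66  69 127 168 124  85  84  80  44  50  60  77  74  76  75  72  77  70  76  79]
 [ 42  41  51  43  40  52  78  84  87  73  70  71  92  83  63  67  94 138 161 120  77  89  81  46  57  69  77  75  77  71  77  74  73  67]
 [ 52  46  37  46  65  64  70  73  67  75 125 150  94  78 115 153 168 169 166 145  88  70  47
[... 4653 characters left out ...]

red [[ -8  -7  -7  -4   3  -2   4  -2   3   1   0   5   1   1   4   0  -2   4   6  -2   2   2   4   0   6   1   2   0   4   2   3   1   2   1]
 [-10  -8  -4  -5  -1  -5  -1   4  -1   2   4  27  23   0   0  -5   0   7  -1   1   1   2   3   2   2   3   9   4   3   3   1   0   0   2]
 [ -9  -5  -9  -3 -11   0  -2   6   5  -3  -3  21  33   2   3  -1   0  -1   3   3   4   0   6   5   1  -2   0   7   0   0   6  -2  -2   6]
 [  1  -9  -8  -4   0   1   0  -2   0   4  21  16  -2   0   3   2  -1   0   0   2  -4   4   6   2  -1  -2   4   1   0   1  -4   2   5   3]
 [  5   8   2   4   5   7  10   9   1  -1   0   1   1  -1  -2   0  -3   1   4   0   4  -5  -3   2   2  -1   2   4   5   2   0   7   2   0]]
```

{"op": "carry_out", "data": {"linear": [[0,0,0],[-0.08,0,-0.1],[0,0,0],[0,0,0],[0,0,0],[0,0,0]], "rotation": [[0,0,0],[0,0,0],[0,0,0],[0,0,0],[0,0,0],[0,0,0]], "grip": [0.05,0.05,0.05,0.3,0.3,0.3]}}

```text
time: 29.4
ee_pos: [0.6286, -0.0973, 0.2834]
tcp_rot: [-179.9, -8.4, -179.9]
wrist_force: [0.0, 8.9, -1.6]
opening: 0.0347
grasp_force: 30.6
```

```bash
python3 kn.py -9.5
```

```text
knob rad 0.1396 tau -9.04
t 29.4 lin units [ 0.01 -0.01  0.02] rot units [ 0.02  0.14 -0.02] q [ -8.2  33.2  54.3 119.3  -1.3  -8.2] F [ 0.   8.9 -1.6] op 0.0347
```

{"op": "carry_out", "data": {"linear": [[-0.39,0.03,0.03],[-0.39,0,0.0],[-0.39,0,-0.04],[-0.39,0,-0.07],[-0.38,0,-0.1],[-0.37,0,-0.14],[-0.36,0,-0.17],[-0.34,0,-0.2],[-0.33,0,-0.23],[-0.31,0,-0.25],[-0.29,0,-0.27],[0,0,0]], "rotation": [[0,-0.61,0],[0,-0.61,0],[0,-0.61,0],[0,-0.61,0],[0,-0.61,0],[0,-0.61,0],[0,-0.61,0],[0,-0.61,0],[0,-0.61,0],[0,-0.61,0],[0,-0.61,0],[0,0,0]], "grip": [0.3,0.3,0.3,0.3,0.3,0.3,0.3,0.3,0.3,0.3,0.3,0.3]}}

```text
time: 30.6
ee_pos: [0.5488, -0.0986, 0.2506]
tcp_rot: [-179.6, 44.5, -180.0]
wrist_force: [9.2, -0.9, -13.4]
opening: 0.0341
grasp_force: 33.8
```

```bash
cat > ring.py <<'E'
from h import *
import sys
np.set_printoptions(linewidth=220)
n=sys.argv[1]; i=bot.camera("scene"); cv2.imwrite(f"pics/{n}.png",i)
f=i.astype(int); red=f[...,2]-f[...,1]
for nm in("s12","s15",n):
    f=cv2.imread(f"pics/{nm}.png").astype(int); r=np.clip((f[...,2]-f[...,1])[190:220,307:313]-6,0,None).sum(1); print(nm,"ring row centroid",round((r*np.arange(190,220)).sum()/max(r.sum(),1),2),r.sum(),"ram col",f[150:182,307:310].max(2).mean(1).astype(int))
print("col 310-313",f[196:226,310:314].max(2).mean(1).astype(int))
E
python3 kn.py 44; python3 ring.py s16
```

```text
knob rad 0.1342 tau 46.66
t 30.6 lin units [0.   0.05 0.41] rot units [0.03 0.06 0.03] q [-16.2 -39.2 -33.2  52.6  10.9 -11.7] F [  9.2  -0.9 -13.4] op 0.0341
s12 ring row centroid 199.66 206 ram col [ 44  49  60  65  91 140 161 161 136  73  68  72  70  72  69  72  72  67  75  84  69  49  67  87  84  81  74  71  59  48  46  42]
s15 ring row centroid 203.85 229 ram col [ 35  31  87 146 137 116 100 131 158 148 146 151 149 123  71  63  66  66  75  78  64  48  60  81  79  76  72  64  58  46  44  45]
s16 ring row centroid 205.88 242 ram col [ 38  30  90 145 139 123  98  71  62  99 152 153 151 149 151 143 100  61  75  81  67  49  62  83  79  78  75  67  56  45  43  43]
col 310-313 [45 50 57 44 46 46 49 44 52 71 93 89 79 66 68 71 69 67 53 39 38 44 39 40 49 55 60 62 60 53]
```

{"op": "carry_out", "data": {"linear": [[0.33,-0.02,0.22],[0.32,0,0.24],[0.34,0,0.21],[0.35,0,0.18],[0.37,0,0.15],[0.38,0,0.12],[0.39,0,0.08],[0.39,0,0.05],[0.39,0,0.02],[0.37,0,-0.02],[0.34,0,-0.05],[0,0,0]], "rotation": [[0,0.61,0],[0,0.61,0],[0,0.61,0],[0,0.61,0],[0,0.61,0],[0,0.61,0],[0,0.61,0],[0,0.61,0],[0,0.61,0],[0,0.61,0],[0,0.61,0],[0,0,0]], "grip": [0.3,0.3,0.3,0.3,0.3,0.3,0.3,0.3,0.3,0.3,0.3,0.3], "grip_force": 22}}

```text
time: 31.85
ee_pos: [0.6309, -0.0972, 0.2717]
tcp_rot: [-180.0, -9.4, -179.8]
wrist_force: [-9.9, 9.2, -32.3]
opening: 0.0344
grasp_force: 33.8
```

```bash
python3 kn.py -9.5
```

```text
knob rad 0.1285 tau -11.27
t 31.85 lin units [-0.1  -0.01  0.6 ] rot units [ 0.    0.01 -0.02] q [ -8.1  34.3  54.4 119.4  -1.4  -8.2] F [ -9.9   9.2 -32.3] op 0.0344
```

{"op": "carry_out", "data": {"linear": [[0,0,0],[-0.06,0,0.05],[0,0,0],[0,0,0],[0,0,0],[0,0,0]], "rotation": [[0,0,0],[0,0.1,0],[0,0,0],[0,0,0],[0,0,0],[0,0,0]], "grip": [0.05,0.05,0.05,0.3,0.3,0.3], "grip_force": 30}}

```text
time: 32.45
ee_pos: [0.6295, -0.0973, 0.2805]
tcp_rot: [-179.9, -9.1, -179.9]
wrist_force: [1.6, 8.5, 0.7]
opening: 0.0341
grasp_force: 30.3
```

```bash
python3 kn.py -9.5
```

```text
knob rad 0.1369 tau -9.85
t 32.45 lin units [-0.03 -0.01  0.16] rot units [ 0.02  0.05 -0.02] q [ -8.1  34.4  55.6 120.2  -1.4  -8.1] F [1.6 8.5 0.7] op 0.0341
```

{"op": "carry_out", "data": {"linear": [[-0.39,0.03,0.05],[-0.39,0,0.02],[-0.39,0,-0.02],[-0.39,0,-0.05],[-0.38,0,-0.09],[-0.37,0,-0.13],[-0.36,0,-0.16],[-0.34,0,-0.19],[-0.33,0,-0.22],[-0.31,0,-0.24],[-0.29,0,-0.26],[0,0,0]], "rotation": [[0,-0.61,0],[0,-0.61,0],[0,-0.61,0],[0,-0.61,0],[0,-0.61,0],[0,-0.61,0],[0,-0.61,0],[0,-0.61,0],[0,-0.61,0],[0,-0.61,0],[0,-0.61,0],[0,0,0]], "grip": [0.3,0.3,0.3,0.3,0.3,0.3,0.3,0.3,0.3,0.3,0.3,0.3]}}

```text
time: 33.65
ee_pos: [0.5499, -0.0986, 0.2499]
tcp_rot: [-179.7, 43.6, -180.0]
wrist_force: [14.5, -1.0, -16.8]
opening: 0.0347
grasp_force: 33.1
```

```bash
python3 kn.py 44; python3 ring.py s17|tail -2; python3 - <<'E'
import cv2,numpy as np
np.set_printoptions(linewidth=220)
for n in("s12","s15","s16","s17"):
    f=cv2.imread(f"pics/{n}.png").astype(int); print(n,"knob-side: stem col309-311 bright",f[190:224,309:312].max(2).mean(1).astype(int)); print("   red",(f[190:224,306:314,2]-f[190:224,306:314,1]).max(1))
E
```

```text
knob rad 0.1329 tau 46.24
t 33.65 lin units [-0.05  0.05  0.45] rot units [ 0.03 -0.05  0.03] q [-16.  -38.1 -32.2  53.4  10.6 -11.7] F [ 14.5  -1.  -16.8] op 0.0347
s17 ring row centroid 212.31 16 ram col [ 37  27  91 146 139 123  97  63  69  74  80  81  78  79  78  81  82  80  79  79  64  50  63  83  82  74  72  67  56  45  46  42]
col 310-313 [42 52 66 68 59 43 45 48 48 45 47 67 89 76 67 70 73 71 62 52 38 38 40 40 48 53 59 64 57 53]
s12 knob-side: stem col309-311 bright [50 44 48 48 47 47 46 42 60 83 95 93 79 70 73 73 68 56 41 39 42 41 38 44 47 40 42 45 43 36 48 47 61 67]
   red [-3 -4 -2 -1 -3 -4 -3  0 23 40 37  2  4  2  2  5  5  7  4  7  7  6  7  5  3  7  5  3  7  3  6  3  4  6]
s15 knob-side: stem col309-311 bright [41 49 47 45 43 44 43 44 46 48 47 44 53 71 88 92 76 68 70 69 63 52 45 37 39 39 45 38 42 39 41 41 58 68]
   red [-4  0 -2 -4 -3 -2 -1  4  2  8  5  3 21 41 35  2  5  3  3  7  4  3  9  6  6  5  4  7  9  7  6  3  6  8]
s16 knob-side: stem col309-311 bright [49 45 48 44 44 45 45 51 58 44 47 48 49 43 51 68 94 91 83 67 66 70 68 61 45 39 41 41 37 40 39 44 58 67]
   red [-6 -1  0 -3 -2 -2  0  1  6  5  2  7  3  5 12 30 35 12  2  5  3  6  5  7  5  9  5 10  8  1  6  7  6  5]
s17 knob-side: stem col309-311 bright [47 42 46 50 43 45 42 46 66 70 58 46 45 49 50 47 45 65 91 80 66 68 70 65 54 46 39 40 41 41 42 40 56 68]
   red [-1 -2 -5 -4 -2  3 -3  0  5  3  7  4  5  7  4  6 10  4  4  5  3  5  2  3  5  7  5 10 10  6  8  5 11  7]
```

{"op": "carry_out", "data": {"linear": [[0.33,-0.02,0.22],[0.32,0,0.24],[0.34,0,0.21],[0.35,0,0.18],[0.37,0,0.15],[0.38,0,0.12],[0.39,0,0.08],[0.39,0,0.05],[0.39,0,0.02],[0.37,0,-0.02],[0.34,0,-0.05],[0,0,0]], "rotation": [[0,0.61,0],[0,0.61,0],[0,0.61,0],[0,0.61,0],[0,0.61,0],[0,0.61,0],[0,0.61,0],[0,0.61,0],[0,0.61,0],[0,0.61,0],[0,0.61,0],[0,0,0]], "grip": [0.3,0.3,0.3,0.3,0.3,0.3,0.3,0.3,0.3,0.3,0.3,0.3], "grip_force": 22}}

```text
time: 34.9
ee_pos: [0.6312, -0.0972, 0.2711]
tcp_rot: [180.0, -10.2, -179.8]
wrist_force: [-12.2, 10.6, -37.9]
opening: 0.0343
grasp_force: 31.5
```

```bash
python3 kn.py -9.5; python3 ring.py s18|tail -2;python3 - <<'E'
import cv2,numpy as np
np.set_printoptions(linewidth=220)
for n in("s18",):
    f=cv2.imread(f"pics/{n}.png").astype(int); print(n,"knob-side: stem col309-311 bright",f[190:224,309:312].max(2).mean(1).astype(int)); print("   red",(f[190:224,306:314,2]-f[190:224,306:314,1]).max(1))
E
```

```text
knob rad 0.128 tau -11.7
t 34.9 lin units [-0.12 -0.01  0.63] rot units [-0.   -0.08 -0.02] q [ -8.1  35.6  56.1 120.6  -1.4  -8.1] F [-12.2  10.6 -37.9] op 0.0343
s18 ring row centroid 206.55 11 ram col [49 46 51 50 61 74 74 66 52 48 49 48 48 46 47 45 46 50 45 53 58 42 65 84 86 76 77 71 61 51 45 44]
col 310-313 [46 53 70 68 60 47 50 47 49 47 50 72 92 82 69 72 73 72 69 50 41 42 40 41 47 54 65 66 59 55]
s18 knob-side: stem col309-311 bright [50 45 49 47 50 48 42 50 71 73 60 47 49 48 48 48 48 70 95 83 68 69 74 70 57 39 42 43 39 41 39 47 64 70]
   red [-6 -2 -5 -1 -3 -5  0 -1  5  5  5  7  4  8  4  2  9 10  4  3  4  2  4  4  6  4  5  5  8  7  5  4  9  3]
```

{"op": "carry_out", "data": {"linear": [[0,0,0],[0,0,0],[0.05,0,0.8],[0.05,0,1],[0.05,0,1],[-0.1,0.1,1],[-0.8,0.3,0.6],[-0.9,0.4,0],[-0.9,0.4,-0.3],[-0.9,0.4,-0.5],[-0.8,0.4,-0.8],[-0.5,0.3,-1]], "rotation": [[0,0,0],[0,0,0],[0,0,0],[0,0,0],[0,0,0],[0,-0.2,0],[0,-0.7,0],[0,-0.7,0],[0,-0.8,0],[0,-0.8,0],[0,-0.8,0],[0,-0.8,0]], "grip": [-0.5,-0.5,-0.6,-0.8,-1,-1,-1,-1,-1,-1,-1,-1]}}

```text
time: 36.15
ee_pos: [0.5653, -0.0674, 0.3288]
tcp_rot: [-179.5, 18.2, -180.0]
wrist_force: [0.9, -1.3, 1.3]
opening: 0.0857
grasp_force: 0.0
```

```bash
python3 -c "
from h import *
delta([.53,-.0228,.094],Rt(0,36))"
```

```text
t 36.15 lin units [ -1.77   2.23 -11.74] rot units [ 0.05 -2.22  0.02] q [-7.9 -8.   8.7 88.5  2.  -7.5] F [ 0.9 -1.3  1.3] op 0.0857
```

{"op": "carry_out", "data": {"linear": [[-0.6,0.2,-0.9],[-0.6,0.2,-1],[-0.57,0.2,-1],[0,0.2,-1],[0,0.2,-1],[0,0.2,-1],[0,0.2,-1],[0,0.2,-1],[0,0.2,-1],[0,0.2,-1],[0,0.13,-1],[0,0.1,-0.84]], "rotation": [[0,-0.56,0],[0,-0.56,0],[0.05,-0.55,0],[0,-0.55,0],[0,0,0],[0,0,0],[0,0,0],[0,0,0],[0,0,0],[0,0,0],[0,0,0],[0,0,0]], "grip": [-1,-1,-1,-1,-1,-1,-1,-1,-1,-1,-1,-1]}}

```text
time: 37.35
ee_pos: [0.5319, -0.023, 0.0925]
tcp_rot: [179.9, 35.6, 179.8]
wrist_force: [-0.3, -0.5, -0.3]
opening: 0.0852
grasp_force: 0.0
```

```bash
python3 snap.py w20; cat > pr.py <<'E'
from h import *
import json
np.set_printoptions(linewidth=230,suppress=True,precision=1)
for n in("w11","w20"):
    w=cv2.imread(f"pics/{n}.png"); f=w.astype(int); m=json.load(open(f"pics/{n}.json"))
    c=np.array([.5835,-.0226,0])
    print(n,"pred: coretop front",proj(m,c+[-.041,0,.088])[0],"stem front z .10,.11,.12,.13,.14",*[proj(m,c+[-.012,0,z])[0] for z in(.1,.11,.12,.13,.14)],"sleeve front .12,.14",*[proj(m,c+[-.017,0,z])[0] for z in(.12,.14)])
    print(" max",f[225:345,316:321].max(2).mean(1).astype(int)); print(" red",(f[225:345,308:330,2]-f[225:345,308:330,1]).mean(1).round().astype(int))
E
python3 pr.py
```

```text
37.35 [ 0.5319 -0.023   0.0925] [179.9272  35.6435 179.7958] [ -3.6987 -36.5321 -44.561   46.3817   2.1082  -2.8411] 0.08515982651070683 [-0.2771 -0.4795 -0.273 ]
w11 pred: coretop front [318.8 235.9] stem front z .10,.11,.12,.13,.14 [318.7 271.3] [318.7 285.3] [318.7 300.2] [318.7 316. ] [318.6 332.8] sleeve front .12,.14 [318.7 297.8] [318.7 331. ]
 max [ 40  40  40  42  40  37  44  60  71  67  64  64  63  63  63  64  63  62  65  65  66  62  64  56  39  39  35  36  37  39  37  38  36  39  40  38  37  38  37  38  37  37  41  35  39  39  37  38  37  39  37  39  39  38  40  40  47
  45  50  66  87  96  94  98  98 101 103 104 103 106 104 111 163 214 209 131  70  77  86 106 112 111 111 111 111 110 111 113 109 109 111 109 111 107 115 111 111 108 112 110 112 109  76  39  42  44  44  43  43  46  42  43  44  43
  46  46  43  42  42  43]
 red [  2   2   2   1   2   2   2   1   1   1   0   1   0   0   1   1   1   1   1   1   0   1   1   0   1   2   2   2   2   1   1   2   1   2   2   2   1   2   2   2   2   2   2   2   1   2   2   1   1   2   1   2   2   2   2  -2  -9
 -10  -8  -3   1   0   0
[... 577 characters left out ...]
8 144 129 118  95 101 106 112 113 110 108 111 110 107 100  92  85  79  65  61
  45  46  47  50  47  48  48  48  50  49  47  47  46  49  47  48  44  46  44  46  47  48  46  45  44  47  46  46  45  47  54  60  63  68  74  77  85  85  83  84  85  82  85  85  84  81  83  82  85  84  83  84  82  81  83  83  83
  83  80  81  84  83  82]
 red [ 0  1  1  1  1  0  1  0  1  1  1  0  0  1  1  1  0  1  0  1  1  0  0  0  0  0  0  0  1  0  0 -1 -1 -1 -1 -1 -1 -1 -1  0  0  1  2  2  3  2  2  7 18 26 32 32 36 38 33 19  7  0  0  1  0  1  0  0  1  0  1  1  1  1  1  1  0  0  1  0
  1  1  0  1  0  1  1  1  0  1  0  1 -1  1  0  0  1  0  0  0 -1  0  0 -1  0  0 -1 -1 -1 -1  0 -1 -1  0  0 -1 -1 -1 -1 -1 -1 -1  0 -1]
```

{"op": "carry_out", "data": {"linear": [[0,0,0],[0,0,0]], "rotation": [[0,0,0],[0,0,0]], "grip": [-1,-1]}}

```text
time: 37.6
ee_pos: [0.5315, -0.0232, 0.0915]
tcp_rot: [179.9, 35.4, 179.8]
wrist_force: [0.1, -0.1, -0.1]
opening: 0.0854
grasp_force: 0.0
```

```bash
python3 snap.py w21; sed -i 's/"w20"/"w21"/' pr.py; python3 pr.py | tail -5; python3 - <<'E'
import cv2,numpy as np
np.set_printoptions(linewidth=230)
f=cv2.imread("pics/w21.png").astype(int)
print(f[225:345,316:321].max(2).mean(1).astype(int)); r=(f[260:295,308:330,2]-f[260:295,308:330,1]); print(r.mean(1).round(0)); print(r[:,::3])
E
```

```text
37.6 [ 0.5315 -0.0232  0.0915] [179.9094  35.3834 179.7784] [ -3.7292 -36.3123 -44.4174  46.5668   2.1207  -2.8612] 0.08542451827839559 [ 0.0896 -0.1189 -0.1358]
 max [ 37  38  37  41  38  39  39  40  39  44  60  74  65  64  64  62  63  64  62  63  62  66  61  64  65  53  60  91  94  96  96  90  86  87  85  87  79 125 198 215 205 212 175  64  82 101 114 113 113 112 112 112 117 110 111 111 115
  99  69  44  48  50  50  48  50  49  49  48  48  49  49  49  48  49  48  46  46  47  47  46  46  46  47  47  47  47  47  46  47  46  47  47  43  38  64  84  86  84  85  84  85  85  82  87  84  86  84  85  83  84  85  82  85  85
  85  85  81  83  83  84]
 red [ 0  1  0  2  1  1  2  2  2  1  1  1  1  0  0  0  1  0  0  0  1  0  0  1  1  1  1  1  0  0  0  0  0 -1  0  1  0  0 -2 -1 -1 -1 -2  0  1  2  2  3  2  3  3  2  2  4 35 79 84 47  9 -2  0  1  0  1  0  1  0  1  1  1  0  1  0  1  0  1
  1  0  1  1  1  0  0  0  0  1  1  1  0  0  0  0  0  0  0  0  0  0  0  0 -1  0  0 -1  0 -1  0  0 -1 -1 -1  0  0 -1  0  0  0 -1 -1 -1]
[ 37  38  37  41  38  39  39  40  39  44  60  74  65  64  64  62  63  64  62  63 
[... 790 characters left out ...]
 0  2 -2 -1  0  4 -3 -1]
 [ 1  3  1 -2  4  4  3  2]
 [-2  1  8  3  4  2  1  1]
 [ 4  6  1  1  6  6  2  4]
 [ 4  3  1  4  2  1  2  2]
 [ 0  2  1  4  2  2  2  3]
 [ 4 -1  1  1  6  6  2  3]
 [ 3 -2  2  3  2  5  2  0]
 [ 4  5  3  0  1  2  2  3]
 [ 0 -2 -3  9 14 10  0  0]
 [-7 18 31 55 60 52 29 12]
 [17 63 93 89 90 95 88 52]
 [75 90 88 82 79 83 90 89]
 [79 70 37 37 35 32 45 73]
 [60 31 -6 -3 -8 -4 -1 41]
 [ 6 -3 -5 -3  0  0 -6 -8]
 [ 2  2  0  0  1  0 -1  0]
 [ 0  2  0  2  2  1  1  3]
 [ 3  5  3  4  2 -2 -2 -3]
 [ 2  1 -1  2  3 -2  0  0]
 [ 0  0  2  6  2 -1  0 -1]
 [-1  5  1 -3  2  3  1  3]
 [ 2  4  3 -1 -2  1  1 -4]
 [ 1  2  1 -3  1 -1  3  0]
 [ 1  2 -3  1  2  1 -2  5]
 [ 2  0  0  0 -1  0  0  3]]
```

```bash
python3 - <<'E'
from h import *
import json
from scipy.optimize import brentq
c=np.array([.5835,-.0226,0])
for n,core,ring,edge in(("w11",231.8,315.8,327.0),("w21",234.9,280.7,282.7)):
    m=json.load(open(f"pics/{n}.json")); row=lambda x,z:proj(m,c+[x,0,z])[0][1]
    off=core-row(-.041,.088)
    for o in(off,off*.7,0):
        zr=brentq(lambda z:row(-.012,z)+o-ring,.08,.2); ze=brentq(lambda z:row(-.017,z)+o-edge,.08,.2); print(n,"off",round(o,2),"ring z",round(zr*1e3,2),"sleeve edge z",round(ze*1e3,2),"dist mm",round((ze-zr)*1e3,2))
E
```

```text
w11 off -4.13 ring z 132.38 sleeve edge z 140.09 dist mm 7.71
w11 off -2.89 ring z 131.63 sleeve edge z 139.39 dist mm 7.76
w11 off 0 ring z 129.86 sleeve edge z 137.74 dist mm 7.88
w21 off -3.7 ring z 106.98 sleeve edge z 110.21 dist mm 3.23
w21 off -2.59 ring z 106.21 sleeve edge z 109.46 dist mm 3.25
w21 off 0 ring z 104.4 sleeve edge z 107.71 dist mm 3.31
```

{"op": "carry_out", "data": {"linear": [[0,0,0.9],[0,0,1],[0,0,1],[0,-0.1,1],[0,-0.2,1],[0,-0.2,1],[0,-0.25,1],[0,-0.25,1],[0,-0.25,1],[0.1,-0.25,1],[0.2,-0.35,1],[0.3,-0.35,1]], "rotation": [[0,0,0],[0,0,0],[0,0,0],[0,0,0],[0,0,0],[0,0.15,0],[0,0.15,0],[0,0.15,0],[0,0.15,0],[0,0.5,0],[0,0.6,0],[0,0.6,0]], "grip": [-1,-1,-1,-1,-1,-1,-1,-1,-1,-1,-1,-1]}}

```text
time: 38.85
ee_pos: [0.5422, -0.0675, 0.3288]
tcp_rot: [180.0, 16.7, 179.8]
wrist_force: [0.3, -0.0, 1.2]
opening: 0.0852
grasp_force: 0.0
```

```bash
python3 -c "
from h import *
delta([.6395,-.0973,.375],Rt(0,-9.5))"
```

```text
t 38.85 lin units [ 4.87 -1.49  2.31] rot units [0.01 3.27 0.02] q [-8.4 -9.2  8.  90.7  2.4 -7.9] F [ 0.3 -0.   1.2] op 0.0852
```

{"op": "carry_out", "data": {"linear": [[0.6,-0.25,0.7],[0.8,-0.25,0.7],[0.85,-0.25,0.6],[0.87,-0.25,0.31],[0.9,-0.25,0],[0.85,-0.24,0],[0,0,0],[0,0,0]], "rotation": [[0,0.54,0],[0,0.54,0],[0,0.55,0],[0,0.55,0],[0,0.55,0],[0,0.54,0],[0,0,0],[0,0,0]], "grip": [-1,-1,-1,-0.7,-0.5,-0.5,-0.5,-0.5]}}

```text
time: 39.65
ee_pos: [0.6059, -0.0892, 0.3685]
tcp_rot: [180.0, -5.3, 179.8]
wrist_force: [-0.6, -0.4, 1.3]
opening: 0.0637
grasp_force: 0.0
```

```bash
python3 -c "
from h import *
delta([.6296,-.0973,.2825],Rt(0,-9.5))"
```

```text
t 39.65 lin units [ 1.19 -0.4  -4.3 ] rot units [-0.    0.52  0.03] q [ -8.   34.9  68.2 128.6  -0.7  -7.8] F [-0.6 -0.4  1.3] op 0.0637
```

{"op": "carry_out", "data": {"linear": [[0.45,-0.2,-0.8],[0.44,-0.2,-0.8],[0.3,0,-0.7],[0,0,-0.8],[0,0,-0.8],[0,0,-0.4],[0,0,0],[0,0,0]], "rotation": [[0,0.18,0],[0,0.18,0],[0,0.16,0],[0,0,0],[0,0,0],[0,0,0],[0,0,0],[0,0,0]], "grip": [-0.5,-0.5,-0.5,-0.5,-0.5,-0.5,-0.5,-0.2]}}

```text
time: 40.45
ee_pos: [0.6251, -0.0965, 0.2813]
tcp_rot: [-180.0, -9.4, 179.8]
wrist_force: [-0.4, -0.6, -0.7]
opening: 0.0519
grasp_force: 0.0
```

```bash
python3 kn.py -9.5
```

```text
knob rad 0.1371 tau -8.06
t 40.45 lin units [ 0.19 -0.05  0.12] rot units [0.   0.02 0.03] q [ -8.1  33.9  54.9 120.3  -1.3  -7.8] F [-0.4 -0.6 -0.7] op 0.0519
```

{"op": "carry_out", "data": {"linear": [[0.19,-0.04,0.1],[0,0,0],[0,0,0],[0,0,0],[0,0,0]], "rotation": [[0,0,0],[0,0,0],[0,0,0],[0,0,0],[0,0,0]], "grip": [-0.2,0,0.3,0.3,0.3], "grip_force": 30}}

```text
time: 40.95
ee_pos: [0.6296, -0.097, 0.2834]
tcp_rot: [180.0, -9.3, 179.8]
wrist_force: [2.7, 1.8, 5.5]
opening: 0.0346
grasp_force: 29.8
```

```bash
python3 kn.py -10; python3 arc.py -10 16 6; python3 arc.py 16 -11 6; python3 arc.py 16 18 1
```

```text
knob rad 0.1398 tau -9.78
t 40.95 lin units [ 0.   -0.02  0.01] rot units [-0.    0.09  0.03] q [ -8.1  35.1  57.1 121.1  -1.3  -7.8] F [2.7 1.8 5.5] op 0.0346
dx [-0.35, -0.35, -0.35, -0.35, -0.35, -0.34] 
dz [0.05, 0.02, -0.01, -0.03, -0.06, -0.08] 
ry -0.542
dx [0.35, 0.36, 0.36, 0.37, 0.36, 0.36] 
dz [0.09, 0.06, 0.03, 0.0, -0.03, -0.06] 
ry 0.562
dx [-0.16] 
dz [-0.05] 
ry -0.25
```

{"op": "carry_out", "data": {"linear": [[-0.35,0,0.05],[-0.35,0,0.02],[-0.35,0,-0.01],[-0.35,0,-0.03],[-0.35,0,-0.06],[-0.34,0,-0.08],[0,0,0],[0,0,0]], "rotation": [[0,-0.54,0],[0,-0.54,0],[0,-0.54,0],[0,-0.54,0],[0,-0.54,0],[0,-0.54,0],[0,0,0],[0,0,0]], "grip": [0.3,0.3,0.3,0.3,0.3,0.3,0.3,0.3]}}

```text
time: 41.75
ee_pos: [0.5869, -0.0976, 0.2776]
tcp_rot: [179.9, 15.7, 179.7]
wrist_force: [4.0, -2.0, -16.5]
opening: 0.0345
grasp_force: 34.9
```

```bash
python3 kn.py 17.2; python3 ring.py s22 | tail -1; python3 - <<'E'
import cv2,numpy as np
np.set_printoptions(linewidth=220)
for n in("s17","s18","s22"):
    f=cv2.imread(f"pics/{n}.png").astype(int); print(n,f[200:220,309:312].max(2).mean(1).astype(int),"ram",f[158:176,305:309].max(2).mean(1).astype(int))
E
```

```text
knob rad 0.1367 tau 16.73
t 41.75 lin units [-0.05  0.    0.16] rot units [-0.02 -0.18  0.03] q [-11.   -3.8   7.2  85.6   3.  -10.3] F [  4.   -2.  -16.5] op 0.0345
col 310-313 [48 51 67 68 67 58 43 46 45 44 46 50 68 77 67 71 73 70 64 50 35 40 39 38 48 55 61 62 60 50]
s17 [58 46 45 49 50 47 45 65 91 80 66 68 70 65 54 46 39 40 41 41] ram [75 75 77 80 80 79 77 80 79 81 79 71 55 57 74 82 79 73]
s18 [60 47 49 48 48 48 48 70 95 83 68 69 74 70 57 39 42 43 39 41] ram [45 44 50 48 47 46 51 46 47 44 52 65 58 52 76 83 83 76]
s22 [70 58 46 44 45 45 48 49 66 83 69 67 70 64 56 42 38 43 40 36] ram [73 77 78 80 80 81 78 80 80 78 80 71 55 55 71 81 77 75]
```

{"op": "carry_out", "data": {"linear": [[0.35,0,0.09],[0.36,0,0.06],[0.36,0,0.03],[0.37,0,0],[0.36,0,-0.03],[0.36,0,-0.06],[0.1,0,0],[0,0,0]], "rotation": [[0,0.55,0],[0,0.55,0],[0,0.55,0],[0,0.55,0],[0,0.55,0],[0,0.55,0],[0,0,0],[0,0,0]], "grip": [0.3,0.3,0.3,0.3,0.3,0.3,0.3,0.3]}}

```text
time: 42.6
ee_pos: [0.6332, -0.0968, 0.2765]
tcp_rot: [179.8, -10.3, 179.8]
wrist_force: [-9.7, 3.7, -37.9]
opening: 0.0339
grasp_force: 36.4
```

```bash
python3 kn.py -10
```

```text
knob rad 0.1337 tau -12.14
t 42.6 lin units [-0.18 -0.03  0.35] rot units [-0.02 -0.04  0.03] q [ -8.1  37.1  59.1 122.2  -1.3  -7.8] F [ -9.7   3.7 -37.9] op 0.0339
```

{"op": "carry_out", "data": {"linear": [[0,0,0],[0,0,0],[0.05,0,0.7],[0.05,0,0.9],[0.05,0,0.9],[-0.1,0.1,1],[-0.8,0.3,0.6],[-0.9,0.4,0],[-0.9,0.4,-0.3],[-0.9,0.4,-0.5],[-0.8,0.4,-0.8],[-0.5,0.3,-1]], "rotation": [[0,0,0],[0,0,0],[0,0,0],[0,0,0],[0,0,0],[0,-0.2,0],[0,-0.7,0],[0,-0.7,0],[0,-0.8,0],[0,-0.8,0],[0,-0.8,0],[0,-0.8,0]], "grip": [-0.5,-0.5,-0.6,-0.8,-1,-1,-1,-1,-1,-1,-1,-1]}}

```text
time: 43.8
ee_pos: [0.5659, -0.0658, 0.3258]
tcp_rot: [-179.9, 17.9, 179.7]
wrist_force: [-0.6, 0.2, 0.9]
opening: 0.0854
grasp_force: 0.0
```

```bash
python3 -c "
from h import *
delta([.5315,-.0232,.0915],Rt(0,35.4))"
```

```text
t 43.8 lin units [ -1.72   2.13 -11.72] rot units [ 0.01 -2.19  0.04] q [-7.8 -7.7  8.7 88.6  2.2 -7.2] F [-0.6  0.2  0.9] op 0.0854
```

{"op": "carry_out", "data": {"linear": [[-0.6,0.2,-0.9],[-0.6,0.2,-1],[-0.52,0.2,-1],[0,0.2,-1],[0,0.2,-1],[0,0.2,-1],[0,0.2,-1],[0,0.2,-1],[0,0.2,-1],[0,0.2,-1],[0,0.13,-1],[0,0,-0.8]], "rotation": [[0,-0.55,0],[0,-0.55,0],[0,-0.55,0],[0,-0.54,0],[0,0,0],[0,0,0],[0,0,0],[0,0,0],[0,0,0],[0,0,0],[0,0,0],[0,0,0]], "grip": [-1,-1,-1,-1,-1,-1,-1,-1,-1,-1,-1,-1]}}

```text
time: 45.0
ee_pos: [0.5332, -0.0232, 0.0903]
tcp_rot: [179.9, 35.0, 179.7]
wrist_force: [-0.7, 0.1, 0.2]
opening: 0.0852
grasp_force: 0.0
```

{"op": "carry_out", "data": {"linear": [[0,0,0],[0,0,0],[0,0,0]], "rotation": [[0,0,0],[0,0,0],[0,0,0]], "grip": [-1,-1,-1]}}

```text
time: 45.3
ee_pos: [0.5327, -0.0235, 0.0893]
tcp_rot: [179.9, 34.8, 179.7]
wrist_force: [0.3, -0.6, 0.3]
opening: 0.0858
grasp_force: 0.0
```

```bash
python3 snap.py w23; python3 - <<'E'
from h import *
np.set_printoptions(linewidth=230)
import json
f=cv2.imread("pics/w23.png").astype(int)
print(f[225:345,316:321].max(2).mean(1).astype(int)); r=(f[265:295,308:330,2]-f[265:295,308:330,1]); print(r[:,::3].T)
m=json.load(open("pics/w23.json")); print(proj(m,[.5425,-.0226,.088]))
# lever: knob
t=bot.camera("top");s=bot.camera("scene");ps=[]
for i,(x0,x1,y0,y1) in((t,(372,410,145,184)),(s,(290,335,92,125))):
    q=cv2.morphologyEx((i[y0:y1,x0:x1].max(2)<60).astype(np.uint8),cv2.MORPH_OPEN,np.ones((7,7),np.uint8)); M_=cv2.moments(q,True); ps.append((x0+M_["m10"]/max(M_["m00"],1),y0+M_["m01"]/max(M_["m00"],1),M_["m00"]))
print(np.round(ps,1),tri([ray(cam("top"),ps[0][:2]),ray(cam("scene"),ps[1][:2])]),"expected",[.6378,-.097,.330])
# core vs anvil edges as in w11
w=cv2.GaussianBlur(cv2.imread("pics/w23.png"),(3,3),0).max(2).astype(int)
def edges(v,a,b,th):
    r=w[v-1:v+2].mean(0); d=np.diff(r); return [(u+.5,round(d[u])) for u in range(a,b) if abs(d[u])>th and abs(d[u])==max(abs(d[u-2:u+3]))]
for v in(171,175,179): print(v,edges(v,235,405,9))
for u in(300,318,335): print(u,w[150:176,u])
E
```

```text
45.3 [ 0.5327 -0.0235  0.0893] [179.9174  34.8016 179.6781] [ -3.6897 -35.4284 -43.9081  46.7691   2.0038  -2.7665] 0.08576508639153671 [ 0.2718 -0.5511  0.3338]
[ 36  37  37  39  40  39  38  38  37  39  37  38  51  68  66  64  63  65  63  64  63  62  63  66  62  62  65  62  58  74  91  93  96  90  83  85  87  86  84  79 132 200 209 206 213 173  63  82 103 112 110 111 110 110 112 114 113
  97  58  48  47  46  50  49  50  48  49  47  50  49  46  49  46  47  46  47  46  46  48  46  47  48  46  45  44  45  46  45  47  45  47  46  44  38  82 118 104  87  82  86  83  85  85  85  85  83  84  82  83  84  84  83  85  86
  84  84  83  81  84  82]
[[ -1  -3  -1  -2   0   3   2   2   1  -1   1  -2   4   1   7  -2   1   3   3   3   0   1   4   2   7  -1   2   0   1   1]
 [ -1  -3   0  -3  -2   0   0   0   4   4   0   0   3   2   4   0  -4  25  43  -4   0   3   0  -2   0   2   4   1   0  -2]
 [ -3  -5   0  -2  -1   1   0  -2   2   2   3   2   3   3   2  -2   0  19  43  -7   1  -1  -1   2   3   1  -2   4   4  -2]
 [  2  -3   0  -1  -2  -1   1  -3   0   3   5   2   7   1  -2   3  12  38  30 -11  -1
[... 561 characters left out ...]
[[384.9 162.4 123. ]
 [305.6 109.9 104. ]] [ 0.63230356 -0.09387531  0.32909848] expected [0.6378, -0.097, 0.33]
171 [(251.5, -56), (282.5, 55), (292.5, -90), (346.5, 72), (355.5, -57), (387.5, 60)]
175 [(252.5, -56), (283.5, 59), (292.5, -83), (348.5, 67), (355.5, -55), (386.5, 63)]
179 [(253.5, -56), (284.5, 46), (291.5, -73), (347.5, 85), (354.5, -60), (385.5, 62)]
300 [ 97  95  93  91  95  98 100  98 107 146 188 203 203 202 202 203 208 204 151  69  33  35  37  38  38  38]
318 [ 97  95  93  95  99 100 101  99 113 157 197 208 206 205 205 205 208 205 153  70  33  34  37  38  37  38]
335 [ 97  95  92  95  98 100 101 102 120 164 199 206 204 203 202 203 206 202 150  70  34  36  39  39  39  39]
```

```bash
python3 - <<'E'
from h import *
import json
from scipy.optimize import brentq
c=np.array([.5835,-.0226,0])
# core-top-front edge, ring lower edge, sleeve edge (subpixel, from profiles)
for n,core,rlow,edge in(("w11",231.9,313.9,327.0),("w21",234.9,278.7,282.7),("w23",236.9,281.2,282.65)):
    m=json.load(open(f"pics/{n}.json")); row=lambda x,z:proj(m,c+[x,0,z])[0][1]
    o=core-row(-.041,.088)
    zr=brentq(lambda z:row(-.012,z)+o-rlow,.08,.2); ze=brentq(lambda z:row(-.017,z)+o-edge,.08,.2); print(n,round(o,2),"ring low z",round(zr*1e3,2),"edge z",round(ze*1e3,2),"diff",round((ze-zr)*1e3,2))
# pad plate highlight & pad top as further check
E
```

```text
w11 -4.03 ring low z 131.16 edge z 140.04 diff 8.87
w21 -3.7 ring low z 105.59 edge z 110.21 diff 4.62
w23 -4.02 ring low z 105.45 edge z 108.34 diff 2.89
```

{"op": "carry_out", "data": {"linear": [[0,0,0.9],[0,0,1],[0,0,1],[0,-0.1,1],[0,-0.2,1],[0,-0.2,1],[0,-0.25,1],[0,-0.25,1],[0,-0.25,1],[0.1,-0.25,1],[0.2,-0.35,1],[0.3,-0.35,1]], "rotation": [[0,0,0],[0,0,0],[0,0,0],[0,0,0],[0,0,0],[0,0.15,0],[0,0.15,0],[0,0.15,0],[0,0.15,0],[0,0.5,0],[0,0.6,0],[0,0.6,0]], "grip": [-1,-1,-1,-1,-1,-1,-1,-1,-1,-1,-1,-1]}}

```text
time: 46.65
ee_pos: [0.5434, -0.0677, 0.3258]
tcp_rot: [-180.0, 16.1, 179.7]
wrist_force: [0.6, -0.4, -0.2]
opening: 0.0853
grasp_force: 0.0
```

{"op": "carry_out", "data": {"linear": [[0.6,-0.25,0.7],[0.8,-0.25,0.7],[0.85,-0.25,0.6],[0.87,-0.25,0.31],[0.9,-0.25,0],[0.85,-0.24,0],[0,0,0],[0,0,0]], "rotation": [[0,0.54,0],[0,0.54,0],[0,0.55,0],[0,0.55,0],[0,0.55,0],[0,0.54,0],[0,0,0],[0,0,0]], "grip": [-1,-1,-1,-0.7,-0.5,-0.5,-0.5,-0.5]}}

```text
time: 47.45
ee_pos: [0.6063, -0.0894, 0.3653]
tcp_rot: [-180.0, -5.8, 179.7]
wrist_force: [-0.6, 0.5, 0.1]
opening: 0.0639
grasp_force: 0.0
```

```bash
python3 -c "
from h import *
delta([.6296,-.0973,.2825],Rt(0,-9.5))"
```

```text
t 47.45 lin units [ 1.16 -0.39 -4.14] rot units [0.01 0.46 0.04] q [ -8.   35.5  68.7 129.   -0.8  -7.6] F [-0.6  0.5  0.1] op 0.0639
```

{"op": "carry_out", "data": {"linear": [[0.5,-0.2,-0.8],[0.5,-0.2,-0.8],[0.35,-0.03,-0.7],[0,0,-0.8],[0,0,-0.7],[0,0,-0.3],[0,0,0],[0,0,0]], "rotation": [[0,0.16,0],[0,0.16,0],[0,0.14,0],[0,0,0],[0,0,0],[0,0,0],[0,0,0],[0,0,0]], "grip": [-0.5,-0.5,-0.5,-0.5,-0.5,-0.5,-0.5,-0.2]}}

```text
time: 48.25
ee_pos: [0.6282, -0.0973, 0.2825]
tcp_rot: [-179.9, -9.3, 179.7]
wrist_force: [1.1, 0.1, -0.1]
opening: 0.0519
grasp_force: 0.0
```

```bash
python3 kn.py -9.5
```

```text
knob rad 0.1386 tau -9.25
t 48.25 lin units [ 0.03 -0.01  0.06] rot units [0.01 0.03 0.04] q [ -8.1  34.6  56.1 120.7  -1.4  -7.7] F [ 1.1  0.1 -0.1] op 0.0519
```

{"op": "carry_out", "data": {"linear": [[0.04,0,0.04],[0,0,0],[0,0,0],[0,0,0],[-0.32,0,0.045],[-0.32,0,0.02],[-0.32,0,0],[-0.32,0,-0.02],[-0.32,0,-0.045],[0,0,0],[0,0,0]], "rotation": [[0,0,0],[0,0,0],[0,0,0],[0,0,0],[0,-0.5,0],[0,-0.5,0],[0,-0.5,0],[0,-0.5,0],[0,-0.5,0],[0,0,0],[0,0,0]], "grip": [0,0.3,0.3,0.3,0.3,0.3,0.3,0.3,0.3,0.3,0.3], "grip_force": 30}}

```text
time: 49.35
ee_pos: [0.5969, -0.0976, 0.2806]
tcp_rot: [180.0, 10.3, 179.7]
wrist_force: [1.9, -0.4, -19.7]
opening: 0.0343
grasp_force: 34.8
```

```bash
python3 kn.py 10.3
```

```text
knob rad 0.1371 tau 10.51
t 49.35 lin units [0.   0.   0.15] rot units [-0.   -0.    0.04] q [-10.2   3.6  16.1  92.4   1.8  -9.7] F [  1.9  -0.4 -19.7] op 0.0343
```

{"op": "carry_out", "data": {"linear": [[0.34,0,0.05],[0.34,0,0.02],[0.34,0,0],[0.34,0,-0.03],[0.34,0,-0.06],[0.1,0,0],[0,0,0]], "rotation": [[0,0.51,0],[0,0.51,0],[0,0.51,0],[0,0.51,0],[0,0.51,0],[0,0,0],[0,0,0]], "grip": [0.3,0.3,0.3,0.3,0.3,0.3,0.3]}}

```text
time: 50.05
ee_pos: [0.6339, -0.097, 0.278]
tcp_rot: [-180.0, -10.1, 179.8]
wrist_force: [-10.6, 2.6, -29.3]
opening: 0.0341
grasp_force: 36.6
```

{"op": "carry_out", "data": {"linear": [[0,0,0],[0,0,0],[0.05,0,0.7],[0.05,0,0.9],[0.05,0,0.9],[-0.1,0.1,1],[-0.8,0.3,0.6],[-0.9,0.4,0],[-0.9,0.4,-0.3],[-0.9,0.4,-0.5],[-0.8,0.4,-0.8],[-0.5,0.3,-1]], "rotation": [[0,0,0],[0,0,0],[0,0,0],[0,0,0],[0,0,0],[0,-0.2,0],[0,-0.7,0],[0,-0.7,0],[0,-0.8,0],[0,-0.8,0],[0,-0.8,0],[0,-0.8,0]], "grip": [-0.5,-0.5,-0.6,-0.8,-1,-1,-1,-1,-1,-1,-1,-1]}}

```text
time: 51.25
ee_pos: [0.567, -0.0657, 0.3262]
tcp_rot: [-179.9, 18.0, 179.7]
wrist_force: [-0.3, 0.9, 0.6]
opening: 0.0854
grasp_force: 0.0
```

{"op": "carry_out", "data": {"linear": [[-0.6,0.2,-0.9],[-0.6,0.2,-1],[-0.52,0.2,-1],[0,0.2,-1],[0,0.2,-1],[0,0.2,-1],[0,0.2,-1],[0,0.2,-1],[0,0.2,-1],[0,0.2,-1],[0,0.13,-1],[0,0,-0.7]], "rotation": [[0,-0.55,0],[0,-0.55,0],[0,-0.55,0],[0,-0.54,0],[0,0,0],[0,0,0],[0,0,0],[0,0,0],[0,0,0],[0,0,0],[0,0,0],[0,0,0]], "grip": [-1,-1,-1,-1,-1,-1,-1,-1,-1,-1,-1,-1]}}

```text
time: 52.45
ee_pos: [0.5339, -0.0231, 0.0918]
tcp_rot: [179.9, 35.0, 179.6]
wrist_force: [-0.7, 0.0, 1.4]
opening: 0.0854
grasp_force: 0.0
```

{"op": "carry_out", "data": {"linear": [[0,0,0],[0,0,0],[0,0,0]], "rotation": [[0,0,0],[0,0,0],[0,0,0]], "grip": [-1,-1,-1]}}

```text
time: 52.75
ee_pos: [0.5333, -0.0236, 0.0902]
tcp_rot: [179.9, 34.8, 179.6]
wrist_force: [0.8, 0.1, -0.8]
opening: 0.0854
grasp_force: 0.0
```

```bash
python3 snap.py w24; python3 - <<'E'
from h import *
np.set_printoptions(linewidth=230)
import json
f=cv2.imread("pics/w24.png").astype(int)
print(f[230:300,316:321].max(2).mean(1).astype(int)); r=(f[268:295,308:330,2]-f[268:295,308:330,1]); print(r[:,::3].T)
t=bot.camera("top");s=bot.camera("scene");ps=[]
for i,(x0,x1,y0,y1) in((t,(372,410,145,184)),(s,(290,335,92,125))):
    q=cv2.morphologyEx((i[y0:y1,x0:x1].max(2)<60).astype(np.uint8),cv2.MORPH_OPEN,np.ones((7,7),np.uint8)); M_=cv2.moments(q,True); ps.append((x0+M_["m10"]/max(M_["m00"],1),y0+M_["m01"]/max(M_["m00"],1),M_["m00"]))
print(np.round(ps,1),tri([ray(cam("top"),ps[0][:2]),ray(cam("scene"),ps[1][:2])]))
E
```

```text
52.75 [ 0.5333 -0.0236  0.0902] [179.9378  34.7623 179.5718] [ -3.6178 -35.3108 -43.7236  46.8693   1.8801  -2.6213] 0.08542298255362403 [ 0.8308  0.0925 -0.818 ]
[ 37  40  39  37  34  47  64  74  62  63  62  61  61  61  66  65  63  63  62  65  64  53  57  90  92  94  97  89  83  84  88  86  81 113 188 213 206 212 173  66  77  91 109 113 111 114 117  93  48  46  47  47  49  48  49  53  48
  49  51  50  51  48  49  49  48  49  48  47  46  47]
[[-2  1  0  1 -1 -3  3  1  2  2  4 -2  4  0 -1  0  4  1  1  3  1 -2  4  3  1 -3  4]
 [-5  1  1  4 -1  4  5  2  5  1  5 -1  0  3  0 -1 -1  1  1  2  0 -1 -2  4 -1  4 -3]
 [-1 -2 -4  2  3  6  2  2  1  4  1  1  1  3  2 -1  1  0  0 -1 -2 -5 -1  3 -2 -1  1]
 [ 4  1 -3  2  1  3  0  0  3  0 -2  2  1  1 -1  0 -1 -1 -1 -1  1  6 -1 -1 -1 -1  0]
 [-2  5  3  3 -1  3  3  4  4  1  2  2  4  3  3  1  0 -2 -1 -1  2  1  1  2 -2 -2  1]
 [-1 -1  0  0  0  3  3  4  6  5  2 -2  2  4 -4  0  1  1  1  0  0  1  0 -2 -3  2  2]
 [-3  0  2  3  0  4  5  0 -1  3  5  3  1  1  1 -1 -1  2  1 -1  3  2  3 -1  1  0 -2]
 [-1  1 -1  0 -3  1  6  3  1  5  1  2  2  0  5 -1 -2  2  0  0  5  0  2  2  3 -4  1]]
[[386.9 160.5 208. ]
 [305.6 109.9 104. ]] [ 0.63646738 -0.09671995  0.32694923]
```

```bash
python3 -c "
from workcell import bot
print(bot.job_done())"
```

```text
the job is handed in; nothing more can be done
None
```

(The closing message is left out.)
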